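# Gauge a laminate coupon with the bench micrometer

### The job

Gauge the longer of the two laminate coupons standing in the plywood rack: lay it flat on the micrometer's measuring table, slid in under the spindle with its longer part first, square to the table and centred on it, until the white line round it is level with the table's front edge, and let go of it. Then turn the ratchet knob at the very top of the micrometer (not the thicker thimble below it, which would crush the coupon) clockwise until the ratchet has slipped at least two clicks, and leave the coupon gripped there. Leave the other coupon in the rack and the things round about where they are.

Things in the scene. Friction and masses are not known exactly. Their poses are not given: they have to be found in the camera images.
- long_coupon: Flat sandwich coupon, black skins on pale balsa, 180 x 40 x 12 mm, 60 g, standing on a long edge in a slot of the rack. Origin at its centre; x along its length, y through the 12 mm, z across the 40 mm (up in the rack). In the rack only its upper edge can be taken; to go flat into the micrometer it must be put down and taken again across its width near the short end.
- coupon_line (a point): Middle of the white line that runs round the long coupon, at coupon x = -25 mm (the coupon's axes). From it the coupon reaches 115 mm to its +x end, which goes in first, and 65 mm to its -x end (the short end). Stood free on its edge the coupon stays up; pushed sideways near the upper edge it tips over flat, on either face.
- short_coupon: The other coupon in the rack, of the same make, 120 x 40 x 12 mm, without a line; origin and axes as on the long one. It stays in the rack.
- rack: Fixed plywood rack, origin under its centre on the bench. Board 124 (x) x 112 (y) x 10 mm; two combs 18 mm thick at x = +-45 mm, up to z = 36 mm; slots 15 mm wide along x at y = +-27 mm (either coupon may be in either). Coupons stand on the board, upper edges at z = 50 mm; between the combs 72 mm of their length is free for fingers, with 42 mm between the coupons.
- micrometer: Fixed grey bench micrometer; origin at bench level on the vertical spindle axis, its open front is -x. Foot x -81 to 79, y +-45, 14 mm high. Steel measuring table x -85 to 28, y +-30, top at z = 40 mm. Column from x = 44 mm; arm over the table from z = 74 mm, reaching forward to x = -31 mm. On the axis above: thick thimble (40 mm dia., z 128 to 162), then the ratchet knob.
- table_edge (a point): Middle of the front edge of the measuring table, on its upper face (micrometer x = -85, y = 0, z = 40 mm), with the micrometer's axes. With the line there the flat coupon's centre is 25 mm further in and 6 mm above it, its +x end 30 mm past the spindle axis, and its short end overhangs the table by 65 mm; it does not tip off when let go.
- ratchet_grip (a point): Point on the axis of the ratchet knob at which to grip it (micrometer x = y = 0, z = 188 mm: 16 mm below the knob's top, 26 mm above the thimble). The knob is a ribbed upright cylinder, 30 mm dia., z 165 to 204 mm, which keeps its height as it turns and can be gripped at any yaw, several times over; it stays where it is left.
- spindle_tip (a point): Centre of the lower face of the spindle (13 mm dia.). At the start it stands 17 to 19 mm above the measuring table, so 5 to 7 mm above a coupon lying there.
- spindle (a joint): Downward travel of the spindle (m): 0 is fully up, tip 22 mm above the table; it meets a flat coupon at about 0.010. It advances 20 mm for each turn of the thimble and stays where it is left.
- thimble (a joint): Angle of the thimble (rad), growing clockwise seen from above, which lowers the spindle by 3.18 mm per rad. It begins at 0.94 to 1.57 and stops at about 3.3 when the spindle bears on the coupon.
- ratchet (a joint): Angle by which the ratchet knob has slipped clockwise against the thimble (rad), 0 at the start. While the spindle is free the knob carries the thimble along (0.02 N m) and this stays 0; once the spindle bears on the coupon (about 9 N) the knob slips at 0.05 N m, one click each 0.31 rad (18 degrees). Slipping further does no harm. Counter-clockwise the knob always drives the thimble.
- tape_yellow: Roll of yellow tape, 86 mm dia., 50 mm high, between and behind the rack and the micrometer; origin under its centre. Not to be moved.
- glass_jar: Small open glass jar, 54 mm dia., 77 mm high, to the left in front of the rack; origin under its centre. Not to be moved.

How it is judged:
By the outcome, as a careful person would: the job done as asked, in the order asked, and still so for the second after the job is handed in, with the robot touching nothing.
It also fails if it takes over 67 s, if anything falls off the work surface, if the arm or the gripper's body presses on something with over 40 N, if the wrist force passes 120 N, or if a joint passes its speed limit or range.

### The arm

A 7-joint arm with a two-finger parallel gripper is mounted at the origin on a cart in front of the work surface, level with it; the furniture and walls round the work are solid. World frame = base frame: x ahead of the robot, y to its left, z up, the work surface at z = 0. Lengths are in mm, angles in rad, forces in N, time in s.
With the tool pointing down it reaches from about 400 to 875 mm from the base axis. Payload 4.4 kg.
Tool frame: the origin (TCP) lies midway between the tips of the shut fingers; the grasp point (between the pads) lies 19 mm behind it; z points along the fingers, y is the direction in which the jaws open and shut (so a half turn about z gives the same grasp; the last joint's range is limited). The gripper opens to 85 mm and grips with 20 to 120 N. Pads are 22 mm wide; open, the fingers measure 114 mm over their backs; the gripper's body (76 mm by 85 mm) begins 54 mm behind the grasp point. The pads swing forward as they close: fully open they stand 13 mm farther back than shut.
Start: joints at [1.066, 0.628, 0.038, 1.517, -0.027, 0.996, -0.02], TCP at [276.183, -588.422, 231.313] pointing down, gripper open.
Joint ranges: [-3.06, 3.06], [-0.37, 2.12], [-1.25, 1.32], [0.18, 2.47], [-1.1, 4.24], [0.23, 1.98], [-2.94, 2.94]. Speed limits (rad/s): [2.57, 2.57, 3.14, 3.14, 3.14, 3.14, 3.14].

### API

Orientations are given as [roll, pitch, yaw] about the fixed x, y, z axes, in that order (R = Rz(yaw) Ry(pitch) Rx(roll)).
In Python, from cell import ctrl, vision gives the robot as it stands.
- The arm moves only by the tool play_rows, never from a script. Its arguments are lists of equal length, an entry for each row: "slide": the shift along the tool's x, y, z in mm, a list of three; "turn": the turn about the tool's z in rad; "fingers": the opening, from 0 (shut) to 1 (fully open). A call has 1 to 5 rows; each row is the pose to reach, as a shift and turn from the pose measured when the call began, along the tool's axes at that moment; what a row does not reach only later rows make up. A row lasts 1/8 s, in which the tool goes at most 62.5 mm and 10.7 degrees, less where a joint would pass 70% of its speed; a pose out of reach is approached as far as the arm can. A call with a gripper value outside its range is refused whole. The fingers move at their own pace and stop on an object; the grip force is fixed at half the most. Time passes only in rows, so rows that repeat a pose let the fingers close. It gives the time, the measured TCP pose, the force and the opening at its end, in the units of the state.
- ctrl.read_state(): the state, without advancing time (a new reading comes with each control period).
- vision.get_image(name): name is "side" or "top" or "wrist"; returns (picture, depth): 420x560x3 uint8, blue, green, red; 420x560 float32, mm along the optical axis (not along the pixel's ray), 0 where there is no reading.
- vision.camera_params(name): a dict with "fx", "fy", "cx", "cy" (pixels), "position" and "rotation" of the camera in the world. Camera axes: x right, y up, looking along -z (the intrinsics and any distortion apply to the point x, -y, -z); pixel columns grow to the right and rows downward; lengths in mm; the calibration is good to about 2 mm. A picture is of the moment at which its call begins: read the wrist's pose just before it. camera_params takes no time and is no camera call; for the wrist camera it gives the pose at the moment of the call.
- ctrl.finish_job(): hands the job in, once; it reports no verdict.
The state is a dict: "clock": time; "qpos": joint angles; "qd": joint speeds; "tau": joint torques, N m; "eef_pos": TCP position; "tool_rot": TCP orientation; "force": force on the tool from outside, world axes, zero at the start; "torque": the same for the moment, N m; "width": finger opening in mm.
Only numpy, scipy, OpenCV 4.12 (cv2) and the standard library are available. Lean on these libraries where they do the work, as an engineer would, in place of code of your own. Each camera call takes 0.05 s, during which the arm holds its last target.

## Working session

There is one attempt and no reset: what is moved stays moved. The work goes in short steps, Python scripts to look and compute and a tool call to move; the robot and the scene stay as the last step left them, time stands still between calls to the robot, and variables do not carry over. Pictures are saved under pics/ and viewed, and the job is handed in when it is done.

Besides the shell and the picture viewer there is one more tool, called by a JSON object that holds its "name" and its "arguments", one argument or row to a line. play_rows: Moves the arm, as the interface text tells. Its arguments: {"type":"object","properties":{"slide":{"type":"array"},"turn":{"type":"array"},"fingers":{"type":"array"}},"required":["slide","turn","fingers"]}

```bash
ls; mkdir -p pics
python3 - <<'E'
from cell import ctrl, vision
import cv2
s=ctrl.read_state();print(s)
for n in ["side","top","wrist"]:
    p=vision.camera_params(n);print(n,p)
    im,d=vision.get_image(n);cv2.imwrite(f"pics/{n}0.png",im)
    import numpy as np;np.save(f"pics/{n}0.npy",d)
E
```

```text
pics
{'clock': 0.0, 'qpos': array([ 1.06621235,  0.62935477,  0.03842076,  1.5183759 , -0.02699393,
        0.99629534, -0.01999739]), 'qd': array([ 0.000925  , -0.00058459,  0.00045219, -0.0002032 , -0.00042869,
       -0.00015683, -0.00034267]), 'tau': array([-7.70268307e-04, -5.63392103e+01,  1.22562166e+00, -1.93446583e+01,
        1.09174498e-02,  1.06605070e-02,  1.07577119e-05]), 'eef_pos': array([ 275.91330326, -587.83789234,  230.38057837]), 'tool_rot': array([-3.13967678e+00,  1.85661586e-05,  4.38806871e-01]), 'force': array([ 0.06122653,  0.07410562, -0.10064904]), 'torque': array([-0.01130739, -0.03947175, -0.00433195]), 'width': 85.69658773003903}
side {'fx': 435.8111102358091, 'fy': 435.8111102358091, 'cx': 275.0069490009847, 'cy': 213.04012142414433, 'position': array([ 462.62528281, -859.87496695,  456.54573294]), 'rotation': array([ 1.19246218,  0.01943082, -0.1236345 ])}
top {'fx': 500.8616853476274, 'fy': 500.8616853476274, 'cx': 280.8826113895481, 'cy': 202.7985876362201, 'position': array([ 353.09213448,  -81.12589741, 1166.06446748]), 'rotation': array([ 0.20384093,  0.00284536, -1.60212379])}
wrist {'fx': 292.14973076854125, 'fy': 292.14973076854125, 'cx': 281.5966398420212, 'cy': 211.62135132236023, 'position': array([ 346.4212766 , -554.73075356,  373.39038392]), 'rotation': array([-3.10243402e-01,  4.02940438e-04, -1.13185681e+00])}
```

View pics/side0.png

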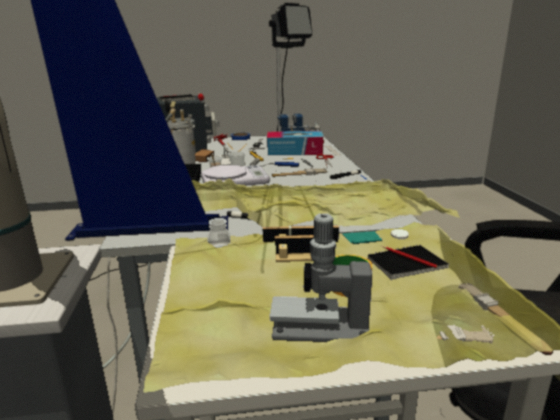

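View pics/top0.png

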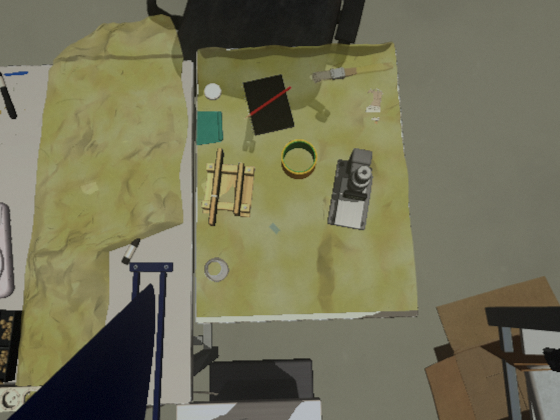

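View pics/wrist0.png

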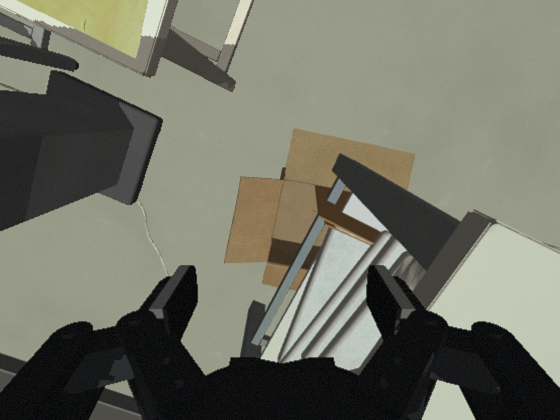

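```bash
cat > h.py <<'E'
import numpy as np, cv2
from scipy.spatial.transform import Rotation as Ro
from cell import ctrl, vision
def Rm(r): return Ro.from_euler('xyz',r).as_matrix()
def ray(p,uv):
    uv=np.atleast_2d(uv).astype(float)
    d=np.c_[(uv[:,0]-p['cx'])/p['fx'],-(uv[:,1]-p['cy'])/p['fy'],-np.ones(len(uv))]
    return d@Rm(p['rotation']).T
def plane(p,uv,z):
    d=ray(p,uv); o=np.array(p['position']); t=(z-o[2])/d[:,2]
    return o+d*t[:,None]
def proj(p,X):
    X=np.atleast_2d(X); c=(X-p['position'])@Rm(p['rotation'])
    return np.c_[p['cx']+p['fx']*c[:,0]/-c[:,2], p['cy']+p['fy']*c[:,1]/c[:,2]]
def cloud(p,d):
    v,u=np.mgrid[:d.shape[0],:d.shape[1]]
    uv=np.c_[u.ravel(),v.ravel()]
    P=p['position']+ray(p,uv)*d.ravel()[:,None]
    return P.reshape(d.shape+(3,))
E
python3 - <<'E'
from h import *
im=cv2.imread("pics/top0.png");d=np.load("pics/top0.npy")
cv2.imwrite("pics/top0c.png",cv2.resize(im[140:290,190:390],None,fx=4,fy=4,interpolation=cv2.INTER_CUBIC))
p=vision.camera_params("top");C=cloud(p,d)
for u,v in [(270,280),(225,290),(244,170),(349,213),(363,173),(214,185),(240,185),(300,140),(228,190)]: print(u,v,C[v,u].round(1))
s=cv2.imread("pics/side0.png")
cv2.imwrite("pics/side0c.png",cv2.resize(s[200:350,200:400],None,fx=4,fy=4,interpolation=cv2.INTER_CUBIC))
E
```

```text
270 280 [413.  -54.8   6.8]
225 290 [392.9  46.1  28. ]
244 170 [668.6  -1.3  32.6]
349 213 [ 557.7 -240.6   36.4]
363 173 [ 606.8 -249.2  205.1]
214 185 [630.6  66.9  49. ]
240 185 [628.9   7.4  48.2]
300 140 [ 730.9 -134.3   53.5]
228 190 [627.4  39.1   8.6]
```

View pics/top0c.png

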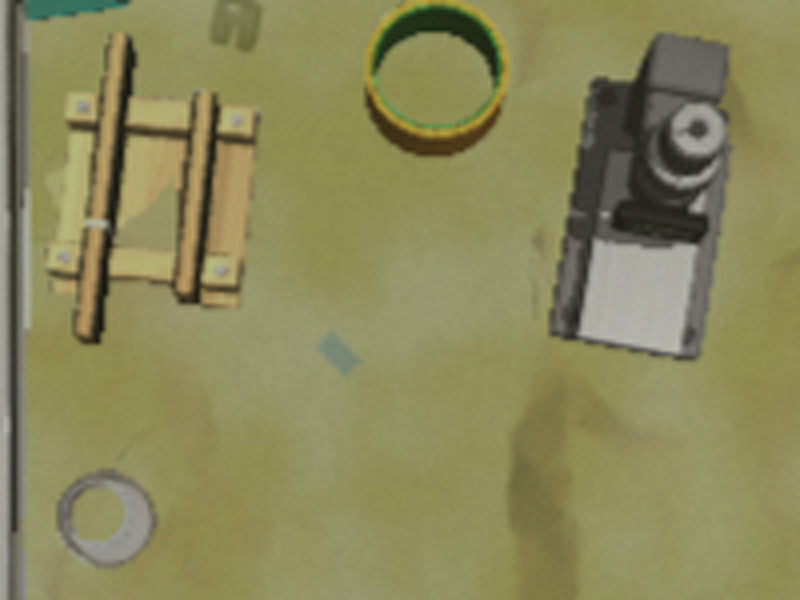

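View pics/side0c.png

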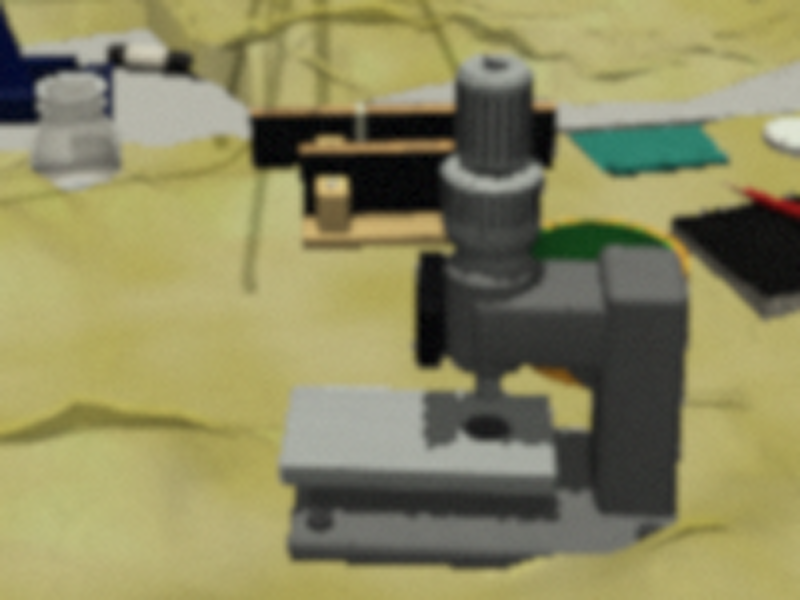

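Run:
```python
from h import *
p=vision.camera_params("top");d=np.load("pics/top0.npy");C=cloud(p,d)
f=lambda x,y:(190+x/4,140+y/4)
A=plane(p,[f(118,35),f(87,340),f(96,223),f(205,92),f(186,300)],50);print("long far,near,line; short far,near\n",A.round(1))
for a,b in((0,1),(3,4)): print(np.linalg.norm(A[a]-A[b]),np.arctan2(*(A[a]-A[b])[[1,0]]))
print("table front corners",plane(p,[f(580,338),f(690,352)],40).round(1), "knob",plane(p,[f(697,129)],204).round(1))
print("tape",plane(p,[f(437,68)],50).round(1),"jar",plane(p,[f(110,515)],77).round(1))
for x in range(380,720,40):
  print(x,[ (y,round(float(np.median([C[int(v)+i,int(u)+j,2] for i in(-1,0,1) for j in(-1,0,1)])))) for y in range(40,-330,-40) for u,v in proj(p,[x,y,0])])
```

```text
long far,near,line; short far,near
 [[716.8  53.6  50. ]
 [537.6  72.3  50. ]
 [605.1  66.9  50. ]
 [680.7   3.5  50. ]
 [558.8  16.2  50. ]]
180.0960828426195 -0.10373803916260517
122.56526216339819 -0.10319228831420993
table front corners [[ 531.5 -206.7   40. ]
 [ 521.5 -268.7   40. ]] knob [[ 608.6 -252.   204. ]]
tape [[ 690.8 -131.1   50. ]] jar [[437.   56.5  77. ]]
380 [(40, 21), (0, 30), (-40, 12), (-80, 1), (-120, 2), (-160, 2), (-200, 24), (-240, 17), (-280, 18), (-320, 16)]
420 [(40, 33), (0, 19), (-40, 15), (-80, 2), (-120, 2), (-160, 0), (-200, 28), (-240, 25), (-280, 13), (-320, 14)]
460 [(40, 27), (0, 9), (-40, 2), (-80, 1), (-120, 1), (-160, 2), (-200, 32), (-240, 24), (-280, 6), (-320, 14)]
500 [(40, 21), (0, 3), (-40, 1), (-80, 2), (-120, 1), (-160, 3), (-200, 17), (-240, 4), (-280, 3), (-320, 14)]
540 [(40, 20), (0, -1), (-40, 2), (-80, 2), (-120, 2), (-160, 3), (-200, 11), (-240, 39), (-280, 10), (-320, 2)]
580 [(40, 26), (0, 36), (-40, 2), (-80, 3), (-120, 3), (-160, 3), (-200, 11), (-240, 41), (-280, 14), (-320, 5)]
620 [(40, 13), (0, 10), (-40, 1), (-80, 1), (-120, 2), (-160, 3), (-200, -1), (-240, 110), (-280, 119), (-320, 14)]
660 [(40, 11), (0, 12), (-40, 1), (-80, 1), (-120, 33), (-160, 0), (-200, 0), (-240, 14), (-280, 203), (-320, 23)]
700 [(40, 0), (0, 2), (-40, 1), (-80, 2), (-120, 1), (-160, 1), (-200, 2), (-240, 0), (-280, 118), (-320, 26)]
```

```bash
cat >> h.py <<'E'
def go(t,yaw):
    s=ctrl.read_state(); R=Rm(s['tool_rot']); y0=s['tool_rot'][2]
    dl=R.T@(np.array(t,float)-s['eef_pos'])
    tr=-(yaw-y0); tr=(tr+np.pi)%(2*np.pi)-np.pi
    print("slide",dl.round(1),"turn",round(tr,3),"dist",round(np.linalg.norm(dl)),"rows",round(np.linalg.norm(dl)/62.5,1),"t",round(s['clock'],2),"q7",s['qpos'][6].round(2),'F',s['force'].round(1),'w',round(s['width'],1),'tcp',s['eef_pos'].round(1),'rot',s['tool_rot'].round(3))
E
python3 - <<'E'
from h import *
go([590,50,320],-0.1035)
E
```

```text
slide [ 555.3 -444.3  -88.8] turn 0.542 dist 717 rows 11.5 t 0.15 q7 -0.02 F [-0.6  0.   0.4] w 85.3 tcp [ 276.  -588.   230.6] rot [-3.14  -0.     0.439]
```

{"name": "play_rows", "arguments": {
  "slide": [
    [40,-32,-25],
    [88,-70,-45],
    [136,-108,-65],
    [184,-146,-85],
    [232,-184,-90]
  ],
  "turn": [0,0,0,0,0],
  "fingers": [0.5,0.5,0.5,0.5,0.5]
}}

```text
clock: 0.78
eef_pos: [407.0, -325.6, 321.6]
tool_rot: [3.141, -0.001, 0.438]
force: [2.8, 0.3, 0.1]
width: 42.4
```

Run:
```python
from h import *
go([590,50,320],-0.1035)
```

```text
slide [ 325.2 -262.4    1.8] turn 0.542 dist 418 rows 6.7 t 0.78 q7 -0.51 F [2.8 0.3 0.1] w 42.4 tcp [ 407.  -325.6  321.6] rot [ 3.141e+00 -1.000e-03  4.380e-01]
```

{"name": "play_rows", "arguments": {
  "slide": [
    [46,-37,0],
    [94,-76,0],
    [142,-115,0],
    [190,-153,0],
    [238,-192,0]
  ],
  "turn": [0.1,0.2,0.3,0.4,0.54],
  "fingers": [0.5,0.5,0.5,0.5,0.5]
}}

```text
clock: 1.4
eef_pos: [541.5, -49.2, 321.7]
tool_rot: [3.141, -0.001, -0.106]
force: [1.5, -0.7, -0.7]
width: 42.7
```

Run:
```python
from h import *
go([590,50,320],-0.1035)
```

```text
slide [  37.7 -103.7    1.7] turn -0.003 dist 110 rows 1.8 t 1.4 q7 -1.63 F [ 1.5 -0.7 -0.7] w 42.7 tcp [541.5 -49.2 321.7] rot [ 3.141e+00 -1.000e-03 -1.060e-01]
```

{"name": "play_rows", "arguments": {
  "slide": [
    [18,-50,0],
    [38,-104,0],
    [38,-104,0],
    [38,-104,0]
  ],
  "turn": [0,0,0,0],
  "fingers": [0.5,0.5,0.5,0.5]
}}

```text
clock: 1.9
eef_pos: [589.9, 49.6, 321.2]
tool_rot: [3.14, -0.0, -0.106]
force: [-0.1, -0.0, 0.4]
width: 42.4
```

Run:
```python
from h import *
go([627,63,320],-0.1035)
p=vision.camera_params("wrist");im,d=vision.get_image("wrist")
import pickle;pickle.dump((p,im,d),open("pics/w1.pkl","wb"));cv2.imwrite("pics/w1.png",im)
```

```text
slide [ 35.5 -17.3   1.2] turn -0.003 dist 40 rows 0.6 t 1.9 q7 -1.81 F [-0.1 -0.   0.4] w 42.4 tcp [589.9  49.6 321.2] rot [ 3.14  -0.    -0.106]
```

View pics/w1.png

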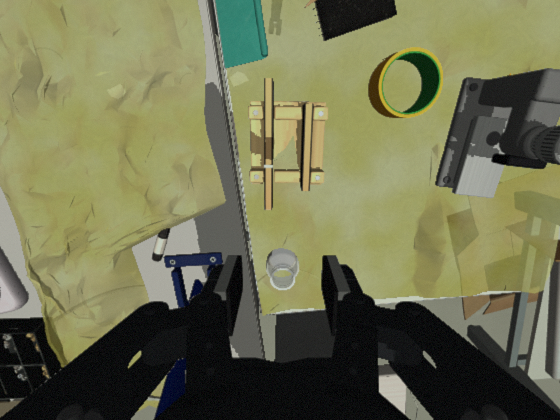

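Run:
```python
from h import *
import pickle
p,im,d=pickle.load(open("pics/w1.pkl","rb"))
cv2.imwrite("pics/w1c.png",cv2.resize(im[60:230,220:360],None,fx=4,fy=3.5 and 4,interpolation=cv2.INTER_CUBIC)[:600])
A=plane(p,[(268.5,78.5),(268,209),(268.5,167),(307,102),(306,190)],50);print(A.round(1))
for a,b in((0,1),(3,4)): print(np.linalg.norm(A[a]-A[b]),np.arctan2(*(A[a]-A[b])[[1,0]]),(A[a]+A[b])/2)
print(plane(p,[(250,102),(249,185),(326,183),(327,103)],36).round(1))
```

```text
[[717.8  52.2  50. ]
 [541.7  74.2  50. ]
 [603.5  66.   50. ]
 [684.    4.8  50. ]
 [564.5  15.8  50. ]]
177.45979851490677 -0.12402694881889326 [629.7310628   63.21975028  50.        ]
119.96348729692072 -0.091851736349004 [624.22408695  10.28948461  50.        ]
[[692.8  81.4  36. ]
 [577.8  99.   36. ]
 [568.5 -15.6  36. ]
 [680.3 -23.7  36. ]]
```

View pics/w1c.png

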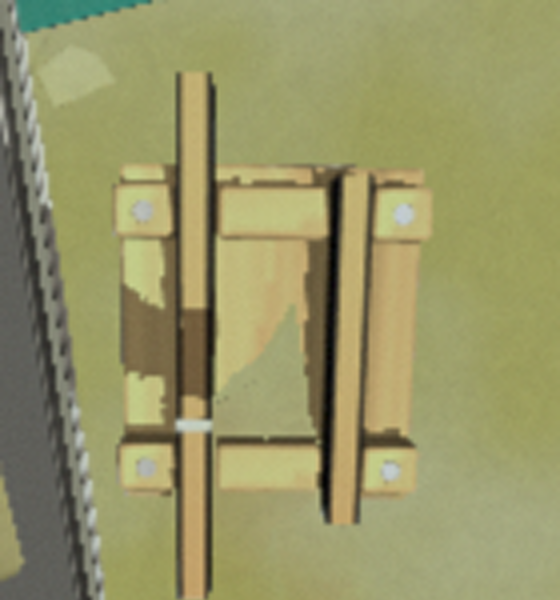

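Run:
```python
from h import *
go([628,63.5,120],-0.11)
```

```text
slide [ 36.3 -19.3 201.4] turn 0.002 dist 206 rows 3.3 t 1.95 q7 -1.81 F [-0.6 -0.9 -0.1] w 42.5 tcp [589.8  48.6 321.4] rot [ 3.14e+00 -1.00e-03 -1.08e-01]
```

{"name": "play_rows", "arguments": {
  "slide": [
    [10,-5,50],
    [20,-10,110],
    [36,-19,165],
    [36,-19,201],
    [36,-19,201]
  ],
  "turn": [0,0,0,0,0],
  "fingers": [0.5,0.5,0.5,0.5,0.5]
}}

```text
clock: 2.58
eef_pos: [625.1, 60.9, 117.8]
tool_rot: [3.137, 0.006, -0.111]
force: [-0.3, -0.1, 0.4]
width: 43.0
```

Run:
```python
from h import *
go([628,63.5,24],-0.11)
p=vision.camera_params("wrist");im,d=vision.get_image("wrist")
import pickle;pickle.dump((p,im,d),open("pics/w2.pkl","wb"));cv2.imwrite("pics/w2.png",im)
go([628,63.5,24],-0.11)
```

```text
slide [ 3.1 -3.3 93.8] turn -0.001 dist 94 rows 1.5 t 2.58 q7 -1.83 F [-0.3 -0.1  0.4] w 43.0 tcp [625.1  60.9 117.8] rot [ 3.137  0.006 -0.111]
slide [ 0.8 -2.5 96.2] turn -0.0 dist 96 rows 1.5 t 2.62 q7 -1.83 F [ 0.7 -0.3  0.3] w 42.5 tcp [627.   61.3 120.2] rot [ 3.139e+00  1.000e-03 -1.100e-01]
```

View pics/w2.png

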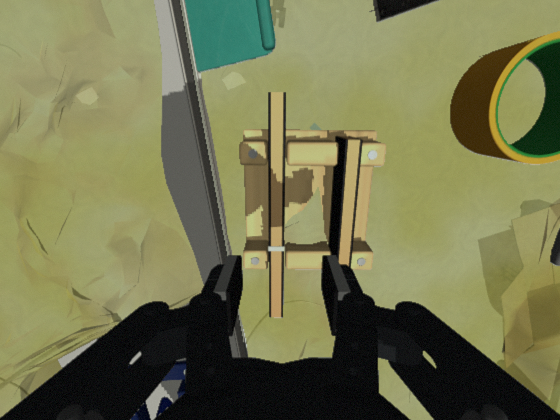

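Run:
```python
from h import *
import pickle
p,im,d=pickle.load(open("pics/w2.pkl","rb"))
A=plane(p,[(277.5,93),(277,317),(276.5,248),(344,264),(351,139)],50);print(A.round(1))
for a,b in((0,1),(4,3)): print(np.linalg.norm(A[a]-A[b]),np.arctan2(*(A[a]-A[b])[[1,0]]),(A[a]+A[b])/2)
print(plane(p,[(240,160),(376,158),(372,250),(245,248)],36).round(1))
print(proj(p,[[627,61.3,z] for z in (120,50,20)]))
```

```text
[[718.2  52.9  50. ]
 [540.9  73.8  50. ]
 [605.5  66.7  50. ]
 [585.3  14.3  50. ]
 [682.8   5.1  50. ]]
178.5161070657955 -0.11713033945781645 [629.57637271  63.35694562  50.        ]
97.93760228744037 -0.09422865243499859 [634.05263689   9.74190197  50.        ]
[[675.2  86.8  36. ]
 [665.2 -16.5  36. ]
 [588.  -12.4  36. ]
 [601.9  94.   36. ]]
[[280.41052962 266.43146958]
 [280.27376285 221.77336601]
 [280.23724012 209.84769055]]
```

{"name": "play_rows", "arguments": {
  "slide": [
    [3,-2.5,25],
    [3,-2.5,55],
    [3,-2.5,80],
    [3,-2.5,96],
    [3,-2.5,96]
  ],
  "turn": [0.005,0.005,0.005,0.005,0.005],
  "fingers": [0.5,0.5,0.5,0.5,0.5]
}}

```text
clock: 3.25
eef_pos: [630.4, 62.7, 24.7]
tool_rot: [3.139, 0.001, -0.116]
force: [0.9, 0.5, 0.2]
width: 42.8
```

Run:
```python
from h import *
go([630,63.3,24],-0.114)
p=vision.camera_params("wrist");im,d=vision.get_image("wrist")
cv2.imwrite("pics/w3.png",im)
go([630,63.3,24],-0.114)
```

```text
slide [-0.4 -0.5  0.7] turn -0.002 dist 1 rows 0.0 t 3.25 q7 -1.83 F [0.9 0.5 0.2] w 42.8 tcp [630.4  62.7  24.7] rot [ 3.139e+00  1.000e-03 -1.160e-01]
slide [-1.  -0.3  1.3] turn -0.002 dist 2 rows 0.0 t 3.3 q7 -1.83 F [0.3 0.3 0.1] w 42.6 tcp [630.9  62.9  25.3] rot [ 3.139 -0.    -0.116]
```

View pics/w3.png

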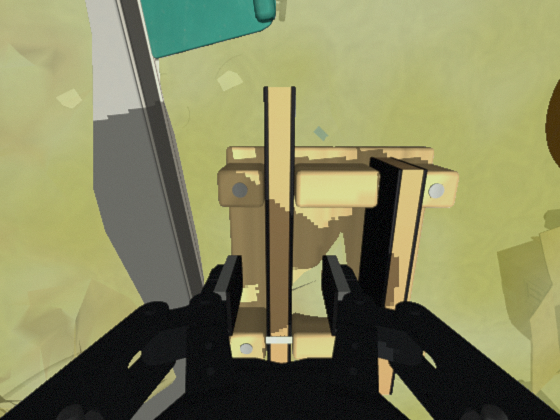

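{"name": "play_rows", "arguments": {
  "slide": [
    [-0.5,0,0],
    [-0.5,0,0],
    [-0.5,0,0],
    [-0.5,0,0],
    [-0.5,0,0]
  ],
  "turn": [0,0,0,0,0],
  "fingers": [0.1,0,0,0,0]
}}

```text
clock: 3.92
eef_pos: [631.5, 63.0, 26.8]
tool_rot: [3.139, -0.003, -0.116]
force: [-0.5, 0.3, 5.3]
width: 11.1
```

Run:
```python
from h import *
go([630,63.3,80],-0.114)
```

```text
slide [ -1.4   0.  -53.2] turn -0.002 dist 53 rows 0.9 t 3.92 q7 -1.83 F [-0.5  0.3  5.3] w 11.1 tcp [631.5  63.   26.8] rot [ 3.139e+00 -3.000e-03 -1.160e-01]
```

{"name": "play_rows", "arguments": {
  "slide": [
    [0,0,-8],
    [0,0,-22],
    [0,0,-45],
    [0,0,-75],
    [0,0,-100]
  ],
  "turn": [0,0,0,0,0],
  "fingers": [0,0,0,0,0]
}}

```text
clock: 4.55
eef_pos: [631.6, 63.4, 128.8]
tool_rot: [3.14, -0.004, -0.116]
force: [0.2, -0.4, -0.8]
width: 10.8
```

Run:
```python
from h import *
go([500,-100,118],-0.114)
p=vision.camera_params("side");im,d=vision.get_image("side")
cv2.imwrite("pics/s4.png",im)
p=vision.camera_params("wrist");im,d=vision.get_image("wrist")
cv2.imwrite("pics/w4.png",im)
```

```text
slide [-111.8  177.5   10.7] turn -0.002 dist 210 rows 3.4 t 4.55 q7 -1.83 F [ 0.2 -0.4 -0.8] w 10.8 tcp [631.6  63.4 128.8] rot [ 3.14  -0.004 -0.116]
```

View pics/s4.png

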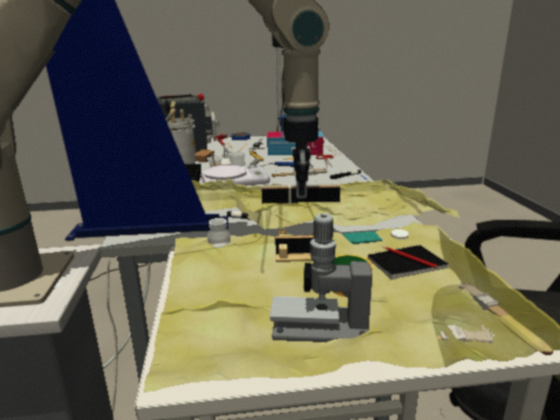

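View pics/w4.png

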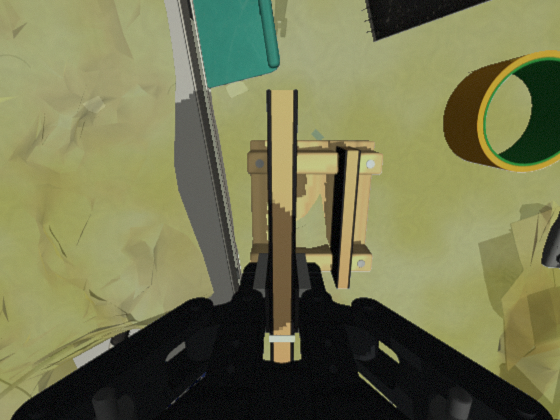

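{"name": "play_rows", "arguments": {
  "slide": [
    [-25,35,0],
    [-58,85,0],
    [-95,140,0],
    [-122,179,0],
    [-122,179,40]
  ],
  "turn": [0,0,0,0,0],
  "fingers": [0,0,0,0,0]
}}

```text
clock: 5.28
eef_pos: [490.7, -104.9, 91.2]
tool_rot: [3.138, -0.012, -0.123]
force: [1.1, 0.8, -0.1]
width: 10.7
```

Run:
```python
from h import *
go([490,-100,17],-0.116)
```

```text
slide [-2.2 -5.  74.1] turn -0.007 dist 74 rows 1.2 t 5.28 q7 -1.57 F [ 1.1  0.8 -0.1] w 10.7 tcp [ 490.7 -104.9   91.2] rot [ 3.138 -0.012 -0.123]
```

{"name": "play_rows", "arguments": {
  "slide": [
    [0,0,30],
    [0,0,52],
    [0,0,66],
    [0,0,70],
    [0,0,71]
  ],
  "turn": [-0.006,-0.006,-0.006,-0.006,-0.006],
  "fingers": [0,0,0,0,0]
}}

```text
clock: 5.9
eef_pos: [491.8, -105.2, 20.4]
tool_rot: [3.138, -0.013, -0.117]
force: [-0.0, 0.3, -0.7]
width: 11.3
```

Run:
```python
from h import *
go([490,-100,17],-0.116)
im,d=vision.get_image("side");cv2.imwrite("pics/s5c.png",cv2.resize(im[200:350,180:380],None,fx=4,fy=4,interpolation=cv2.INTER_CUBIC))
```

```text
slide [-2.4 -4.9  3.4] turn -0.001 dist 6 rows 0.1 t 5.9 q7 -1.58 F [-0.   0.3 -0.7] w 11.3 tcp [ 491.8 -105.2   20.4] rot [ 3.138 -0.013 -0.117]
```

View pics/s5c.png

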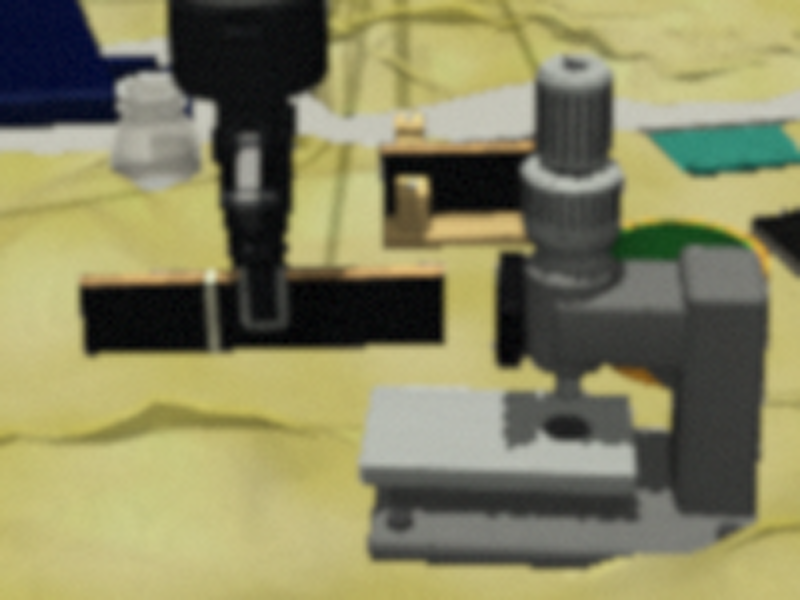

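{"name": "play_rows", "arguments": {
  "slide": [
    [0,0,2],
    [0,0,3],
    [0,0,4]
  ],
  "turn": [0,0,0],
  "fingers": [0,0,0]
}}

```text
clock: 6.32
eef_pos: [492.4, -105.3, 17.0]
tool_rot: [3.138, -0.014, -0.117]
force: [2.1, -0.2, 5.0]
width: 11.1
```

{"name": "play_rows", "arguments": {
  "slide": [
    [0,0,0],
    [0,0,0],
    [0,0,0],
    [0,0,0],
    [0,0,-4]
  ],
  "turn": [0,0,0,0,0],
  "fingers": [0.3,0.6,1,1,1]
}}

```text
clock: 6.95
eef_pos: [492.1, -105.2, 20.9]
tool_rot: [3.138, -0.013, -0.117]
force: [-0.2, -0.1, -0.2]
width: 85.8
```

Run:
```python
from h import *
go([490,-100,17],-0.116)
im,d=vision.get_image("side");cv2.imwrite("pics/s6c.png",cv2.resize(im[200:350,180:380],None,fx=4,fy=4,interpolation=cv2.INTER_CUBIC))
im,d=vision.get_image("wrist");cv2.imwrite("pics/w6.png",im)
```

```text
slide [-2.8 -5.   3.8] turn -0.001 dist 7 rows 0.1 t 6.95 q7 -1.58 F [-0.2 -0.1 -0.2] w 85.8 tcp [ 492.1 -105.2   20.9] rot [ 3.138 -0.013 -0.117]
```

View pics/s6c.png

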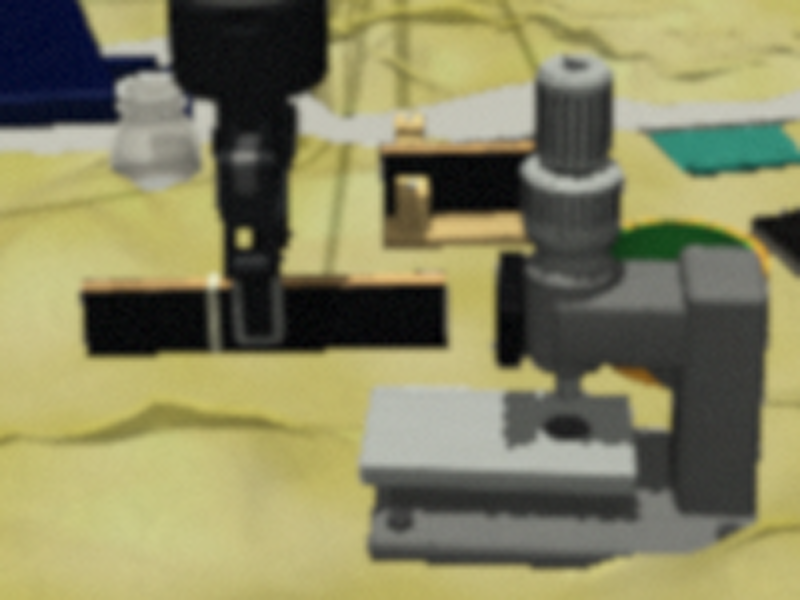

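View pics/w6.png

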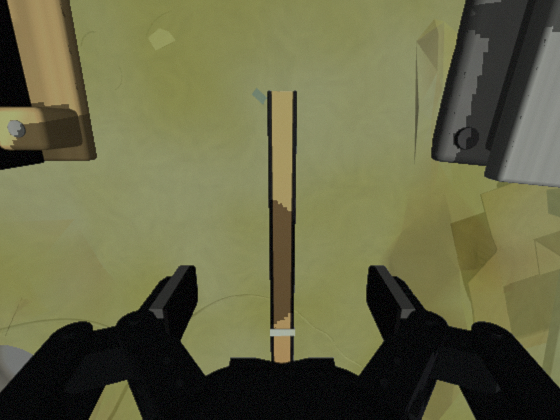

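{"name": "play_rows", "arguments": {
  "slide": [
    [0,-10,4],
    [0,-22,4],
    [0,-32,4],
    [0,-40,4],
    [0,-48,4]
  ],
  "turn": [0,0,0,0,0],
  "fingers": [1,1,1,1,1]
}}

```text
clock: 7.68
eef_pos: [498.4, -57.0, 17.2]
tool_rot: [3.138, -0.015, -0.117]
force: [-0.0, -0.2, 0.2]
width: 85.0
```

{"name": "play_rows", "arguments": {
  "slide": [
    [0,-6,0],
    [0,-12,0],
    [0,-16,0],
    [0,-16,-10],
    [0,-6,-60]
  ],
  "turn": [0,0,0,0,0],
  "fingers": [1,1,1,1,1]
}}

```text
clock: 8.3
eef_pos: [496.4, -50.2, 76.2]
tool_rot: [3.138, -0.009, -0.115]
force: [1.4, -0.8, 0.5]
width: 85.4
```

Run:
```python
from h import *
go([490,-100,17],-0.116)
p=vision.camera_params("wrist");im,d=vision.get_image("wrist");cv2.imwrite("pics/w7.png",im)
im,d=vision.get_image("side");cv2.imwrite("pics/s7c.png",cv2.resize(im[200:350,180:380],None,fx=4,fy=4,interpolation=cv2.INTER_CUBIC))
```

```text
slide [-1.1 50.  59.4] turn 0.001 dist 78 rows 1.2 t 8.3 q7 -1.65 F [ 1.4 -0.8  0.5] w 85.4 tcp [496.4 -50.2  76.2] rot [ 3.138 -0.009 -0.115]
```

View pics/w7.png

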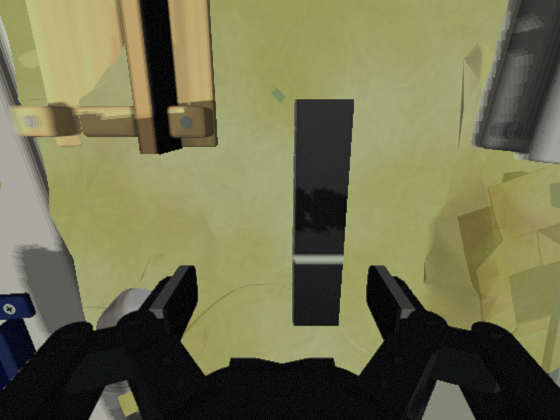

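View pics/s7c.png

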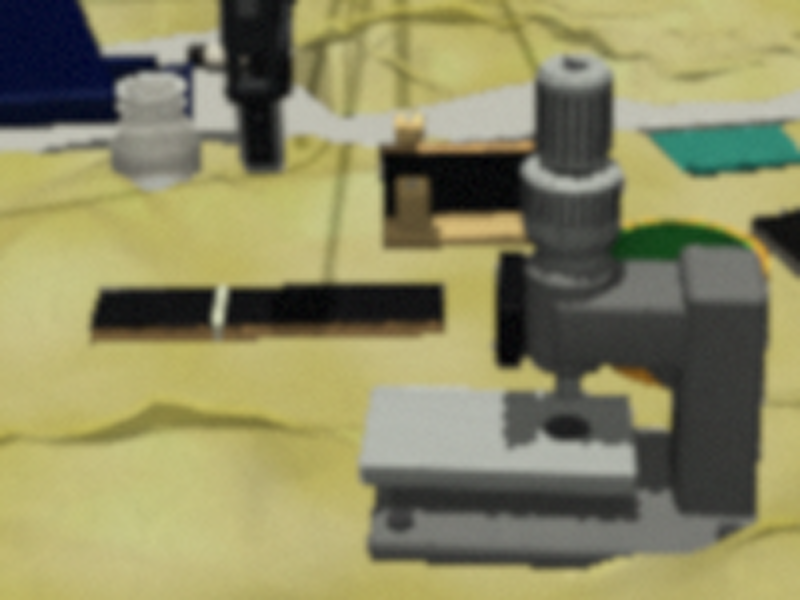

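Run:
```python
from h import *
p=vision.camera_params("wrist")
A=plane(p,[(296,100),(353,100),(338,325),(294,325),(294.5,259),(343,259)],12);print(A.round(1))
far=(A[0]+A[1])/2;near=(A[2]+A[3])/2;v=far-near
print(np.linalg.norm(v),np.arctan2(v[1],v[0]),(far+near)/2, np.linalg.norm(A[0]-A[1]))
u=v/np.linalg.norm(v);g=near+u*27;print(g)
go([g[0],g[1],120],np.arctan2(v[1],v[0]))
```

```text
[[ 590.1  -73.7   12. ]
 [ 585.4 -112.5   12. ]
 [ 404.8  -90.6   12. ]
 [ 409.4  -52.9   12. ]
 [ 471.4  -60.    12. ]
 [ 466.7  -98.6   12. ]]
181.91560089387863 -0.1176680010706029 [497.43672764 -82.42951921  12.        ] 39.15274455446073
[433.92118868 -74.92108736  12.        ]
slide [-62.8  30.2 -40. ] turn -0.001 dist 80 rows 1.3 t 8.4 q7 -1.65 F [ 0.8 -0.5  0.1] w 85.3 tcp [500.7 -52.7  81.3] rot [ 3.138 -0.022 -0.119]
```

{"name": "play_rows", "arguments": {
  "slide": [
    [-30,15,-20],
    [-63,30,-40],
    [-63,30,-40],
    [-63,30,-40],
    [-63,30,-40]
  ],
  "turn": [0,0,0,0,0],
  "fingers": [0.6,0.6,0.6,0.6,0.6]
}}

```text
clock: 9.02
eef_pos: [434.7, -74.4, 119.7]
tool_rot: [3.138, -0.023, -0.118]
force: [-0.2, 0.0, 0.1]
width: 51.0
```

Run:
```python
from h import *
import pickle
go([433,-75,20],-0.117)
p=vision.camera_params("wrist");im,d=vision.get_image("wrist");cv2.imwrite("pics/w8.png",im);pickle.dump((p,im,d),open("pics/w8.pkl","wb"))
go([433,-75,20],-0.117)
```

```text
slide [-3.9  0.4 99.7] turn -0.001 dist 100 rows 1.6 t 9.03 q7 -1.61 F [-0.2  0.   0.1] w 51.0 tcp [434.7 -74.4 119.7] rot [ 3.138 -0.023 -0.118]
slide [-3.6  0.5 99.6] turn -0.001 dist 100 rows 1.6 t 9.07 q7 -1.61 F [-0.1  1.   0.1] w 51.3 tcp [434.5 -74.3 119.6] rot [ 3.138 -0.022 -0.118]
```

View pics/w8.png

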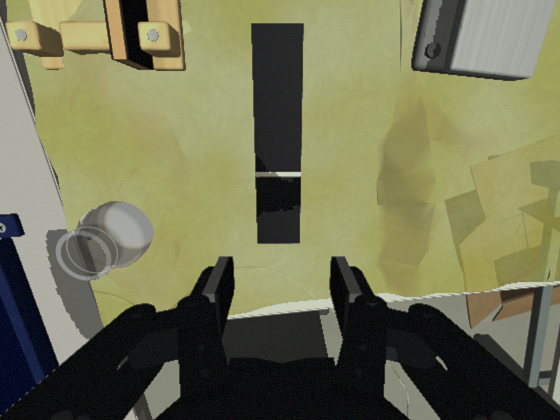

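```bash
cat > coup.py <<'E'
from h import *
def rectmeas(p,im,z,roi):
    x0,y0,x1,y1=roi
    m=(im[y0:y1,x0:x1].max(2)<75).astype(np.uint8)
    m=cv2.morphologyEx(m,cv2.MORPH_CLOSE,np.ones((11,11)))
    cs,_=cv2.findContours(m,cv2.RETR_EXTERNAL,cv2.CHAIN_APPROX_NONE)
    c=max(cs,key=cv2.contourArea)[:,0]+[x0,y0]
    P=plane(p,c,z)[:,:2].astype(np.float32)
    return cv2.minAreaRect(P),c
E
python3 - <<'E'
from coup import *
import pickle
p,im,d=pickle.load(open("pics/w8.pkl","rb"))
r,c=rectmeas(p,im,12,(235,5,325,255));print(r, c.min(0),c.max(0))
A=plane(p,[(252,23),(303.5,23),(300,243),(258,243),(256,174),(301,174)],12);print(A.round(1))
far=(A[0]+A[1])/2;near=(A[2]+A[3])/2;v=far-near
print(np.linalg.norm(v),np.arctan2(v[1],v[0]),(far+near)/2, np.linalg.norm(A[0]-A[1]),(A[4]+A[5])/2)
pt=vision.camera_params("top");im,d=vision.get_image("top");cv2.imwrite("pics/t8.png",cv2.resize(im[140:290,190:390],None,fx=4,fy=4,interpolation=cv2.INTER_CUBIC))
E
```

```text
((493.97119140625, -78.65261840820312), (39.55011749267578, 177.5849609375), 83.30103302001953) [251  24] [303 242]
[[ 585.   -70.3   12. ]
 [ 580.5 -109.    12. ]
 [ 402.4  -88.4   12. ]
 [ 407.1  -49.6   12. ]
 [ 471.1  -56.9   12. ]
 [ 466.5  -95.7   12. ]]
179.18321240581975 -0.11561313125258961 [493.75701938 -79.30996232  12.        ] 38.953568624638805 [468.79962711 -76.31736113  12.        ]
```

View pics/t8.png

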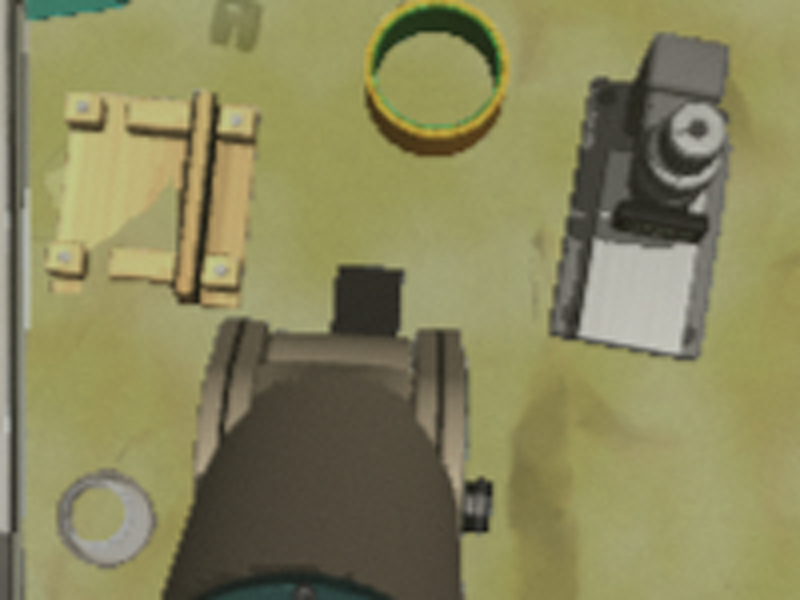

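Run:
```python
from h import *
go([431.6,-72.1,8],-0.1165)
```

```text
slide [ -5.4  -2.3 111.5] turn -0.002 dist 112 rows 1.8 t 9.12 q7 -1.61 F [0.5 0.2 0.2] w 51.0 tcp [434.3 -74.3 119.6] rot [ 3.138 -0.022 -0.118]
```

{"name": "play_rows", "arguments": {
  "slide": [
    [-5.4,-2.3,35],
    [-5.4,-2.3,70],
    [-5.4,-2.3,98],
    [-5.4,-2.3,110],
    [-5.4,-2.3,111.5]
  ],
  "turn": [0,0,0,0,0],
  "fingers": [0.6,0.6,0.6,0.6,0.6]
}}

```text
clock: 9.75
eef_pos: [431.2, -73.0, 9.2]
tool_rot: [3.135, -0.02, -0.118]
force: [0.0, -1.1, -0.1]
width: 51.0
```

{"name": "play_rows", "arguments": {
  "slide": [
    [0,0,2],
    [0,0,4],
    [0,0,5]
  ],
  "turn": [0,0,0],
  "fingers": [0.6,0.6,0.6]
}}

```text
clock: 10.12
eef_pos: [431.6, -73.2, 4.5]
tool_rot: [3.134, -0.02, -0.118]
force: [0.3, 0.8, -0.7]
width: 51.5
```

Run:
```python
from h import *
go([431.6,-72.1,2],-0.1165)
p=vision.camera_params("wrist");im,d=vision.get_image("wrist");cv2.imwrite("pics/w9.png",im)
im,d=vision.get_image("side");cv2.imwrite("pics/s9c.png",cv2.resize(im[200:350,180:380],None,fx=4,fy=4,interpolation=cv2.INTER_CUBIC))
```

```text
slide [-0.2 -1.1  2.5] turn -0.001 dist 3 rows 0.0 t 10.12 q7 -2.77 F [ 0.3  0.8 -0.7] w 51.5 tcp [431.6 -73.2   4.5] rot [ 3.134 -0.02  -0.118]
```

View pics/w9.png

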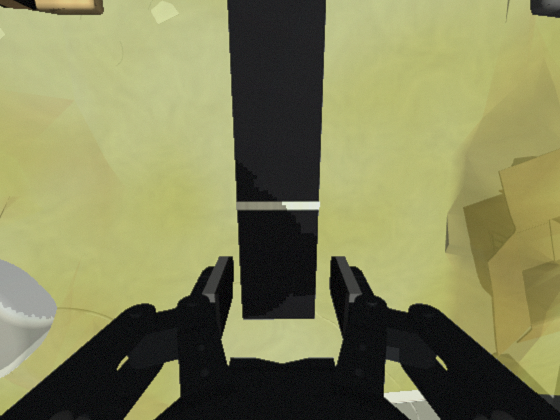

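View pics/s9c.png

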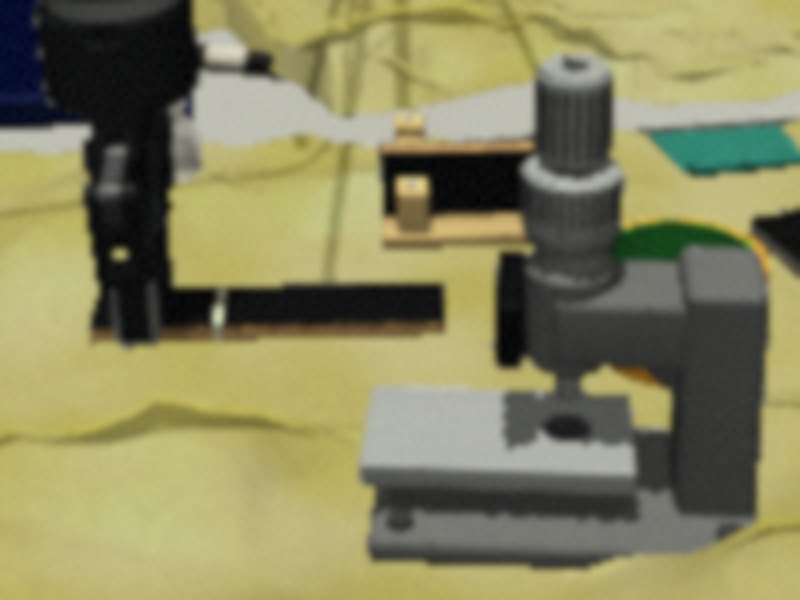

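{"name": "play_rows", "arguments": {
  "slide": [
    [0,-0.5,1.5],
    [0,-0.5,1.5],
    [0,-0.5,1.5],
    [0,-0.5,1.5],
    [0,-0.5,1.5]
  ],
  "turn": [0,0,0,0,0],
  "fingers": [0.5,0.3,0.2,0.2,0.2]
}}

```text
clock: 10.85
eef_pos: [432.0, -72.5, 3.7]
tool_rot: [3.134, -0.022, -0.117]
force: [0.3, -0.6, 7.4]
width: 37.6
```

Run:
```python
from h import *
go([431.6,-72.1,60],-0.1165);print(ctrl.read_state()['qpos'].round(2),ctrl.read_state()['torque'].round(2))
```

```text
slide [  0.8   0.1 -56.3] turn -0.001 dist 56 rows 0.9 t 10.85 q7 -2.79 F [ 0.3 -0.6  7.4] w 37.6 tcp [432.  -72.5   3.7] rot [ 3.134 -0.022 -0.117]
[ 0.3   0.79 -0.3   2.26  1.2   0.24 -2.79] [0.03 0.16 0.08]
```

{"name": "play_rows", "arguments": {
  "slide": [
    [0,0,-10],
    [0,0,-25],
    [0,0,-50],
    [0,0,-80],
    [0,0,-80]
  ],
  "turn": [0,0,0,0,0],
  "fingers": [0.2,0.2,0.2,0.2,0.2]
}}

```text
clock: 11.48
eef_pos: [431.4, -71.9, 85.2]
tool_rot: [3.134, -0.025, -0.118]
force: [0.7, -0.5, -1.0]
width: 37.8
```

Run:
```python
from h import *
go([410,-218,80],-0.165);print(ctrl.read_state()['qpos'].round(2))
p=vision.camera_params("wrist");im,d=vision.get_image("wrist");cv2.imwrite("pics/w10.png",im)
im,d=vision.get_image("side");cv2.imwrite("pics/s10c.png",cv2.resize(im[200:350,180:380],None,fx=4,fy=4,interpolation=cv2.INTER_CUBIC))
```

```text
slide [ -4.2 147.6   6.2] turn 0.047 dist 148 rows 2.4 t 11.47 q7 -2.49 F [ 0.7 -0.5 -1. ] w 37.8 tcp [431.4 -71.9  85.2] rot [ 3.134 -0.025 -0.118]
[ 0.51  0.66 -0.6   2.23  0.88  0.48 -2.49]
```

View pics/w10.png

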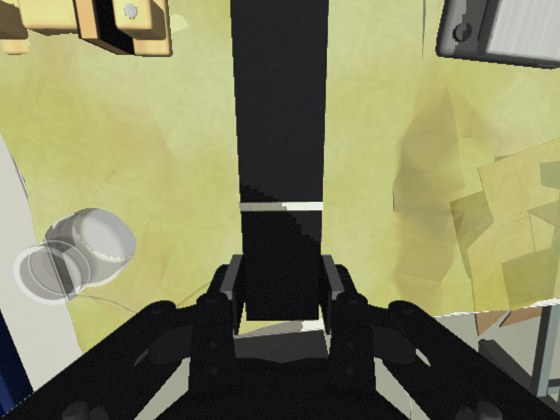

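View pics/s10c.png

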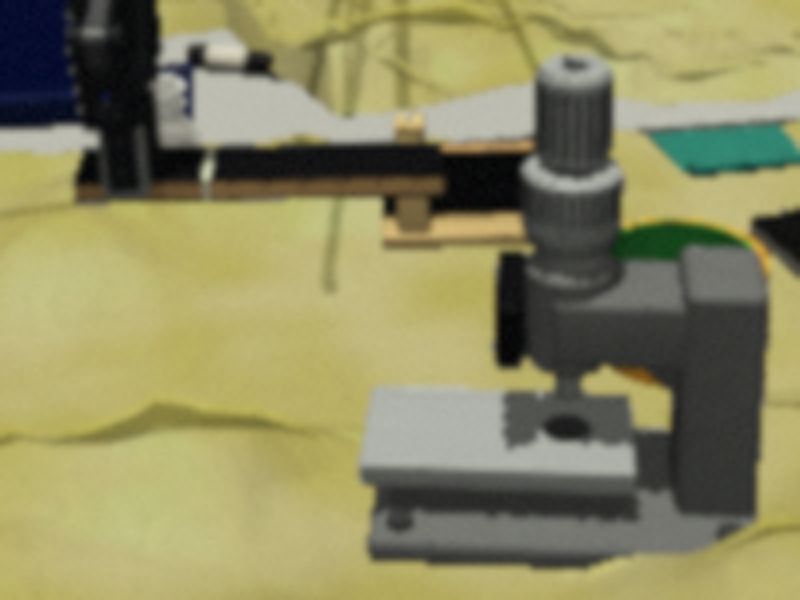

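Run:
```python
from h import *
go([390,-214,85],-0.165)
```

```text
slide [-23.3 145.7  -0.8] turn 0.047 dist 148 rows 2.4 t 11.57 q7 -2.5 F [-1.   0.3 -0.9] w 37.8 tcp [430.2 -72.1  83.6] rot [ 3.134 -0.022 -0.118]
```

{"name": "play_rows", "arguments": {
  "slide": [
    [-6,35,0],
    [-13,75,0],
    [-20,120,0],
    [-23.3,145.5,0],
    [-23.3,145.5,0]
  ],
  "turn": [0.01,0.02,0.03,0.047,0.047],
  "fingers": [0.2,0.2,0.2,0.2,0.2]
}}

```text
clock: 12.2
eef_pos: [388.4, -215.6, 83.0]
tool_rot: [3.134, -0.02, -0.169]
force: [0.1, 0.8, -0.2]
width: 37.9
```

{"name": "play_rows", "arguments": {
  "slide": [
    [0,0,0],
    [0,0,0]
  ],
  "turn": [0,0],
  "fingers": [0.2,0.2]
}}

```text
clock: 12.45
eef_pos: [388.6, -214.3, 82.7]
tool_rot: [3.135, -0.019, -0.167]
force: [0.3, 0.2, -0.4]
width: 37.8
```

Run:
```python
from h import *
import pickle
go([410,-218,80],-0.165);print(ctrl.read_state()['qpos'].round(2))
p=vision.camera_params("wrist");im,d=vision.get_image("wrist");cv2.imwrite("pics/w11.png",im);pickle.dump((p,im,d),open("pics/w11.pkl","wb"))
go([410,-218,80],-0.165)
```

```text
slide [21.7  0.1  3.1] turn -0.002 dist 22 rows 0.4 t 12.45 q7 -2.19 F [ 0.3  0.2 -0.4] w 37.8 tcp [ 388.6 -214.3   82.7] rot [ 3.135 -0.019 -0.167]
[ 0.86  0.67 -0.62  2.21  0.88  0.49 -2.19]
slide [21.5  0.   3.2] turn -0.002 dist 22 rows 0.3 t 12.5 q7 -2.19 F [ 0.3 -0.4 -0.2] w 38.3 tcp [ 388.7 -214.4   82.8] rot [ 3.135 -0.019 -0.167]
```

View pics/w11.png

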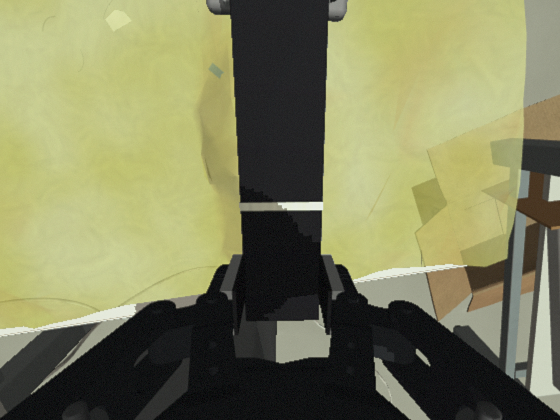

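Run:
```python
from h import *
im=cv2.imread("pics/top0.png")
cv2.imwrite("pics/m_top.png",cv2.resize(im[145:233,325:380],None,fx=6.6,fy=6.6,interpolation=cv2.INTER_CUBIC))
im=cv2.imread("pics/side0.png")
cv2.imwrite("pics/m_side.png",cv2.resize(im[205:345,265:375],None,fx=4.2,fy=4.2,interpolation=cv2.INTER_CUBIC))
im=cv2.imread("pics/w1.png")
cv2.imwrite("pics/m_w1.png",cv2.resize(im[60:210,430:560],None,fx=4,fy=4,interpolation=cv2.INTER_CUBIC))
```

```text
(no output)
```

View pics/m_top.png

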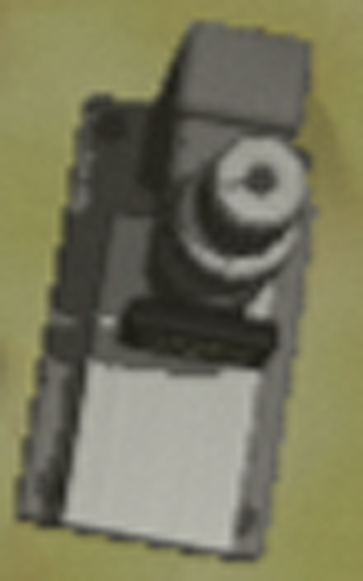

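View pics/m_side.png

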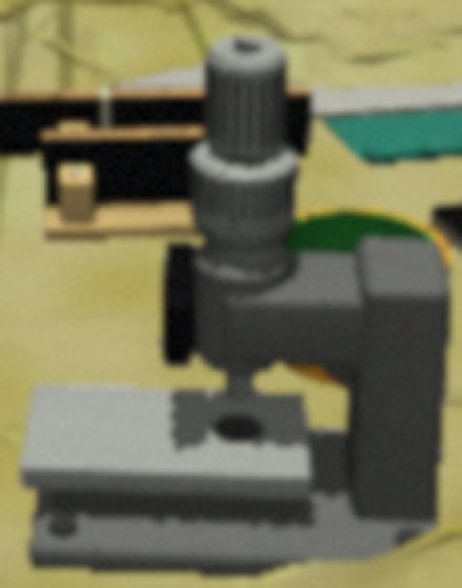

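View pics/m_w1.png

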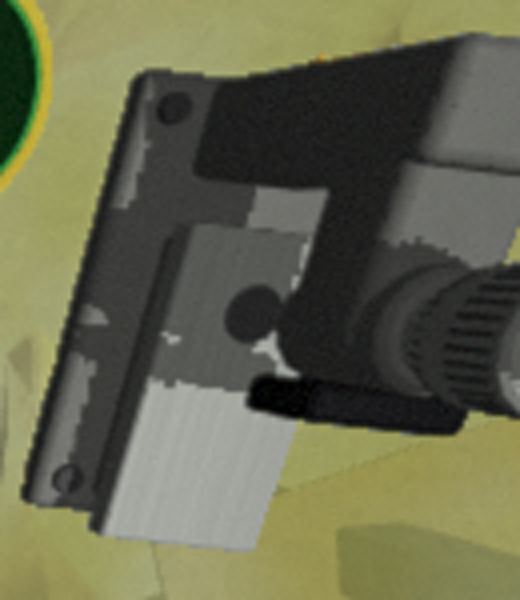

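Run:
```python
from h import *
import pickle
def rep(n,p,uv,z):
    A=plane(p,uv,z);print(n,A.round(1)[:,:2].tolist())
    return A
t=vision.camera_params("top");s=vision.camera_params("side");w,_,_=pickle.load(open("pics/w1.pkl","rb"))
T=lambda x,y:(325+x/6.6-.4,145+y/6.6-.4)
S=lambda x,y:(265+x/4.2-.4,205+y/4.2-.4)
W=lambda x,y:(430+x/4-.4,60+y/4-.4)
def e(n,A):
    L,R=A[0],A[1];d=L-R;print(n,'len',np.linalg.norm(d).round(1),'mid',((L+R)/2).round(1),'yaw',round(np.arctan2(-d[0],d[1]),4))
e('top',rep('top',t,[T(64,522),T(238,548)],40))
e('side',rep('side',s,[S(38,388),S(22,468)],40))
e('w1',rep('w1',w,[W(100,532),W(253,550)],40))
rep('w1 backleft',w,[W(188,225)],40)
rep('knob top',t,[T(261,180)],204);rep('knob side',s,[S(247,43)],204)
e('foot top',rep('foot',t,[T(18,517),T(262,558)],10))
rep('side back corners table',s,[S(303,393),S(310,468)],40)
```

```text
top [[533.5, -205.2], [522.5, -264.5]]
top len 60.4 mid [ 528.  -234.9   40. ] yaw -0.1825
side [[532.7, -211.5], [519.7, -266.6]]
side len 56.5 mid [ 526.2 -239.    40. ] yaw -0.2304
w1 [[534.3, -205.5], [521.1, -263.3]]
w1 len 59.3 mid [ 527.7 -234.4   40. ] yaw -0.2245
w1 backleft [[641.6, -227.8]]
knob top [[609.4, -251.8]]
knob side [[608.9, -248.9]]
foot [[540.6, -192.3], [523.2, -277.7]]
foot top len 87.1 mid [ 531.9 -235.    10. ] yaw -0.2009
side back corners table [[639.9, -232.0], [629.3, -283.3]]
```

Run:
```python
from h import *
import pickle
p,im,d=pickle.load(open("pics/w11.pkl","rb"))
A=plane(p,[(241.5,207),(322.5,207),(232,20),(327,20),(241.5,195),(324,195),(247,320),(318,320)],82.8+8.3)
M=(A[0::2]+A[1::2])/2;print(M.round(1),np.linalg.norm(A[0]-A[1]),[np.arctan2(*(M[i]-M[j])[[1,0]]).round(4) for i,j in((1,0),(1,2),(0,3))])
tcp=np.array([388.7,-214.4]);print(np.linalg.norm(M[0,:2]-tcp),np.linalg.norm(M[3,:2]-tcp))
u=np.array([np.cos(-.195),np.sin(-.195)]);m=np.array([527.3,-235.5])
print(m-38*u, m-108*u)
```

```text
[[ 424.8 -220.6   91.1]
 [ 502.7 -232.7   91.1]
 [ 430.6 -221.9   91.1]
 [ 361.5 -210.3   91.1]] 39.15440991254711 [np.float64(-0.1534), np.float64(-0.1475), np.float64(-0.1621)]
36.587689048796975 27.538875733218315
[ 490.02018856 -228.13687167] [ 421.34685169 -214.57321422]
```

Run:
```python
from h import *
go([421.3,-214.6,50],-0.198)
```

```text
slide [31.5 -5.4 33.4] turn 0.031 dist 46 rows 0.7 t 12.5 q7 -2.19 F [ 0.3 -0.4 -0.2] w 38.3 tcp [ 388.7 -214.4   82.8] rot [ 3.135 -0.019 -0.167]
```

{"name": "play_rows", "arguments": {
  "slide": [
    [0,-3,15],
    [0,-5,32.5],
    [10,-5.4,33],
    [25,-5.4,33.3],
    [31.5,-5.4,33.4]
  ],
  "turn": [0.015,0.031,0.031,0.031,0.031],
  "fingers": [0.2,0.2,0.2,0.2,0.2]
}}

```text
clock: 13.12
eef_pos: [423.4, -214.4, 50.6]
tool_rot: [3.136, -0.022, -0.197]
force: [-0.7, 0.2, -0.1]
width: 37.9
```

{"name": "play_rows", "arguments": {
  "slide": [
    [0,0,0],
    [0,0,0]
  ],
  "turn": [0,0],
  "fingers": [0.2,0.2]
}}

```text
clock: 13.38
eef_pos: [423.1, -214.4, 50.8]
tool_rot: [3.136, -0.022, -0.197]
force: [0.3, 1.1, -1.2]
width: 37.8
```

Run:
```python
from h import *
import pickle
go([490,-228,46],-0.198);print(ctrl.read_state()['qpos'].round(2))
p=vision.camera_params("wrist");im,d=vision.get_image("wrist");cv2.imwrite("pics/w12.png",im);pickle.dump((p,im,d),open("pics/w12.pkl","wb"))
go([490,-228,46],-0.198)
im,d=vision.get_image("side");cv2.imwrite("pics/s12c.png",cv2.resize(im[230:350,180:380],None,fx=4,fy=4,interpolation=cv2.INTER_CUBIC))
```

```text
slide [68.2  0.2  6.3] turn 0.001 dist 68 rows 1.1 t 13.38 q7 -2.27 F [ 0.3  1.1 -1.2] w 37.8 tcp [ 423.1 -214.4   50.8] rot [ 3.136 -0.022 -0.197]
[ 0.78  0.75 -0.55  2.15  0.92  0.47 -2.27]
slide [68.4  0.2  6.2] turn 0.001 dist 69 rows 1.1 t 13.43 q7 -2.27 F [-0.3 -0.  -0.6] w 38.1 tcp [ 422.8 -214.4   50.8] rot [ 3.136 -0.021 -0.197]
```

View pics/w12.png

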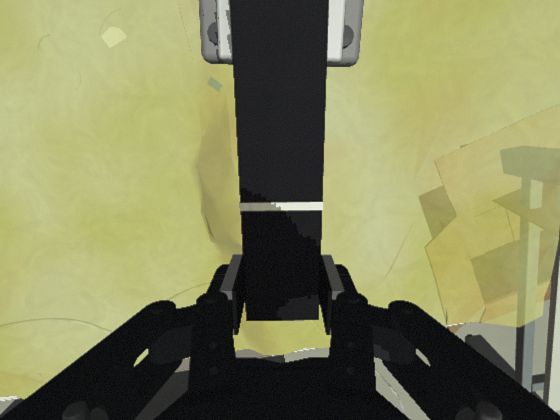

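View pics/s12c.png

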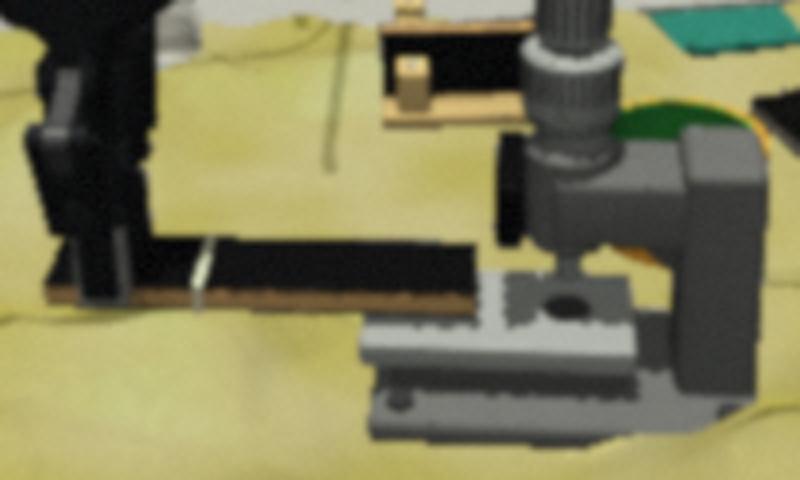

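Run:
```python
from h import *
im=cv2.imread("pics/w12.png")
cv2.imwrite("pics/w12c.png",cv2.resize(im[0:80,190:375],None,fx=4.3,fy=4.3,interpolation=cv2.INTER_CUBIC))
```

```text
(no output)
```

View pics/w12c.png

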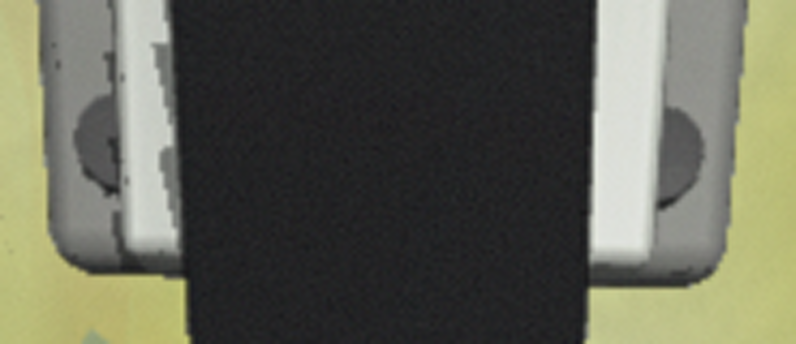

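```bash
python3 - <<'E'
from h import *
import pickle
p,im,d=pickle.load(open("pics/w12.pkl","rb"))
g=lambda x,y:(190+x/4.3-.4,y/4.3-.4)
zt=59
TL=plane(p,[g(113,20),g(122,200)],40);TR=plane(p,[g(666,20),g(655,200)],40)
F=plane(p,[g(140,247),g(640,262)],40);FB=plane(p,[g(90,270),g(680,284)],5)
CL=plane(p,[g(171,20),g(180,200)],zt);CR=plane(p,[g(597,20),g(592,200)],zt)
LN=plane(p,[(242,206.7),(322,206.7)],zt)
CL2=plane(p,[(241,190),(231.5,10)],zt);CR2=plane(p,[(323.5,190),(328,10)],zt)
print("coupon long",((CL2[1]+CR2[1])/2-(CL2[0]+CR2[0])/2), np.arctan2(*(((CL2[1]+CR2[1])-(CL2[0]+CR2[0]))[[1,0]])), np.linalg.norm(CL2-CR2,axis=1))
a=lambda d:round(float(np.arctan2(d[1],d[0])),4)
print("table L,R yaw",a(TL[0]-TL[1]),a(TR[0]-TR[1]),"w",np.linalg.norm(TL-TR,axis=1))
dn=lambda P:a(np.array([ (P[0]-P[1])[1], -(P[0]-P[1])[0]]))
print("front yaw",dn(F),"footfront",dn(FB),"line yaw",dn(LN))
print("centres: table",((TL+TR)/2).round(1),"coupon",((CL+CR)/2).round(1),np.linalg.norm(CL-CR,axis=1))
print("front mid",F.mean(0).round(1),"line mid",LN.mean(0).round(1),'fb',FB.mean(0))
E
grep -c . h.py
```

```text
coupon long [ 73.0369683  -13.47770361   0.        ] -0.18247982169089075 [39.30835401 39.00997228]
table L,R yaw -0.2026 -0.2065 w [58.94676009 58.87822021]
front yaw -0.2224 footfront -0.217 line yaw -0.1987
centres: table [[ 548.4 -238.9   40. ]
 [ 531.7 -235.4   40. ]] coupon [[ 542.2 -237.1   59. ]
 [ 527.4 -234.3   59. ]] [39.85461263 39.94578688]
front mid [ 526.3 -234.6   40. ] line mid [ 459.  -221.8   59. ] fb [ 530.40971477 -234.81316424    5.        ]
24
```

{"name": "play_rows", "arguments": {
  "slide": [
    [0,0,4.5],
    [10,0,5],
    [25,0,5.2],
    [40,0,5.5],
    [55,0,5.8]
  ],
  "turn": [0.01,0.01,0.01,0.01,0.01],
  "fingers": [0.2,0.2,0.2,0.2,0.2]
}}

```text
clock: 14.1
eef_pos: [478.0, -225.4, 46.0]
tool_rot: [3.136, -0.022, -0.207]
force: [0.1, 0.3, -0.8]
width: 37.9
```

{"name": "play_rows", "arguments": {
  "slide": [
    [0,0,0],
    [0,0,0]
  ],
  "turn": [0,0],
  "fingers": [0.2,0.2]
}}

```text
clock: 14.35
eef_pos: [477.4, -225.3, 45.8]
tool_rot: [3.136, -0.021, -0.207]
force: [0.0, 0.4, -0.7]
width: 38.4
```

Run:
```python
from h import *
import pickle
go([490,-228,46],-0.205);print(ctrl.read_state()['qpos'].round(2))
p=vision.camera_params("wrist");im,d=vision.get_image("wrist");cv2.imwrite("pics/w13.png",im);pickle.dump((p,im,d),open("pics/w13.pkl","wb"))
cv2.imwrite("pics/w13c.png",cv2.resize(im[0:270,170:390],None,fx=2.7,fy=2.2,interpolation=cv2.INTER_CUBIC))
im,d=vision.get_image("side");cv2.imwrite("pics/s13c.png",cv2.resize(im[230:350,180:380],None,fx=4,fy=4,interpolation=cv2.INTER_CUBIC))
```

```text
slide [12.8  0.1  0.1] turn -0.002 dist 13 rows 0.2 t 14.35 q7 -2.21 F [ 0.   0.4 -0.7] w 38.4 tcp [ 477.4 -225.3   45.8] rot [ 3.136 -0.021 -0.207]
[ 0.77  0.81 -0.6   2.01  0.86  0.57 -2.21]
```

View pics/w13.png

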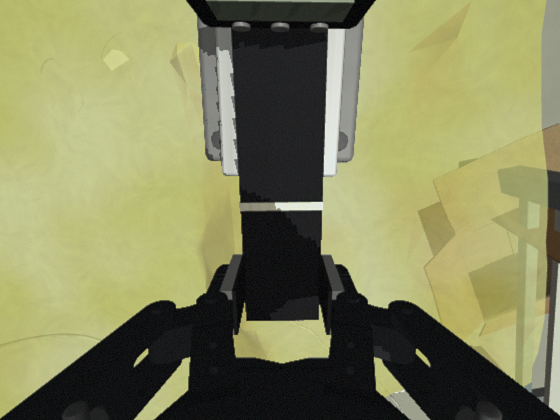

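View pics/s13c.png

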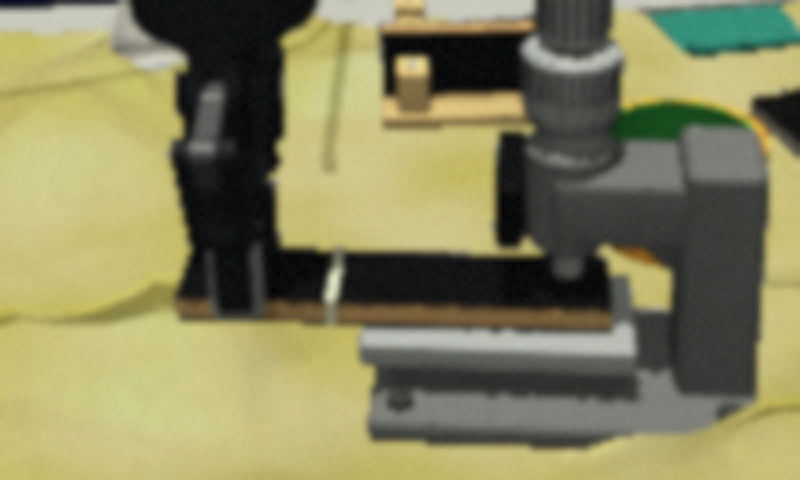

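Run:
```python
from h import *
import pickle
p,im,d=pickle.load(open("pics/w13.pkl","rb"))
print(p['position'].round(1)); C=cloud(p,d)
for v in (2,10,18,26): print(v,[C[v,u].round(0).tolist() for u in (200,240,280,320,355)])
cv2.imwrite("pics/w13c.png",cv2.resize(im[130:230,190:375],None,fx=4.3,fy=4.3,interpolation=cv2.INTER_CUBIC))
```

```text
[ 550.8 -239.8  190.3]
2 [[584.0, -226.0, 104.0], [581.0, -236.0, 106.0], [579.0, -246.0, 106.0], [577.0, -256.0, 107.0], [576.0, -264.0, 106.0]]
10 [[584.0, -225.0, 100.0], [581.0, -236.0, 102.0], [579.0, -246.0, 102.0], [577.0, -256.0, 102.0], [575.0, -265.0, 101.0]]
18 [[585.0, -223.0, 92.0], [581.0, -235.0, 96.0], [579.0, -246.0, 95.0], [577.0, -257.0, 96.0], [575.0, -266.0, 96.0]]
26 [[608.0, -209.0, 15.0], [581.0, -234.0, 90.0], [579.0, -246.0, 91.0], [576.0, -258.0, 90.0], [592.0, -289.0, 15.0]]
```

View pics/w13c.png

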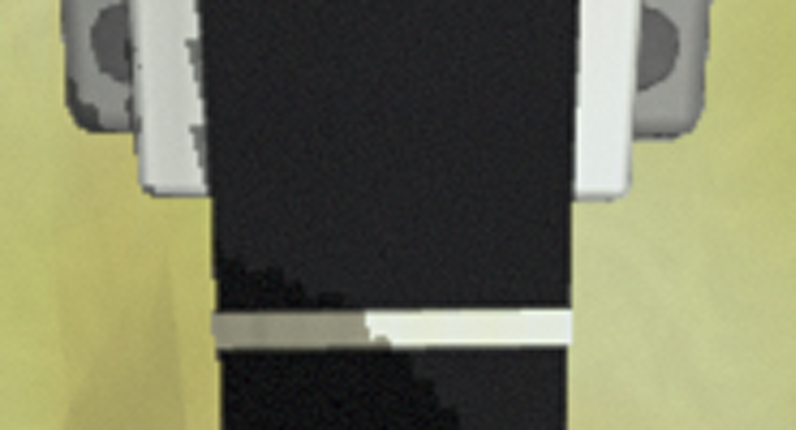

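```bash
cat > rel.py <<'E'
from h import *
def rel(p,g,TLp,TRp,Fp,CLp,CRp,Lp,zt):
    P=lambda l,z:plane(p,[g(*q) for q in l],z)[:,:2]
    TL,TR,F,CL,CR,L=P(TLp,40),P(TRp,40),P(Fp,40),P(CLp,zt),P(CRp,zt),P(Lp,zt)
    a=lambda d:round(float(np.arctan2(d[1],d[0])),4)
    n=lambda d:a((d[1],-d[0]))
    print("table sides",a(TL[1]-TL[0]),a(TR[1]-TR[0]),"front",n(F[0]-F[1]),"| coupon sides",a(CL[1]-CL[0]),a(CR[1]-CR[0]),"line",n(L[0]-L[1]))
    print("widths",np.linalg.norm(TL-TR,axis=1),np.linalg.norm(CL-CR,axis=1))
    y=-0.207;u=np.array([np.cos(y),np.sin(y)]);v=np.array([-u[1],u[0]])
    dd=L.mean(0)-F.mean(0);print("line ahead of edge along",dd@u,"front/table frame; coupon lateral vs table:",[(( (CL[i]+CR[i])/2)@v-((TL[i]+TR[i])/2)@v).round(2) for i in (0,1)], 'at line vs front',dd@v, 'F',F.mean(0),'L',L.mean(0))
E
python3 - <<'E'
from rel import *
import pickle
p,im,d=pickle.load(open("pics/w13.pkl","rb"))
g=lambda x,y:(190+x/4.3-.4,130+y/4.3-.4)
for zt in (54,55.5):rel(p,g,[(145,188),(131,5)],[(630,194),(640,5)],[(150,192),(620,198)],[(213,300),(203,5)],[(571.5,300),(578,5)],[(213,330),(571,328)],zt)
E
```

```text
table sides -0.1875 -0.2063 front -0.2208 | coupon sides -0.2153 -0.1883 line -0.2029
widths [58.29991023 58.69280136] [40.07355914 39.21501018]
line ahead of edge along -12.850919818525576 front/table frame; coupon lateral vs table: [np.float64(-0.47), np.float64(-0.52)] at line vs front -0.7408477237695149 F [ 526.52607098 -234.41432976] L [ 513.79723135 -232.49817811]
table sides -0.1875 -0.2063 front -0.2208 | coupon sides -0.2153 -0.1883 line -0.2029
widths [58.29991023 58.69280136] [39.63249683 38.78339733]
line ahead of edge along -12.43588525676516 front/table frame; coupon lateral vs table: [np.float64(-0.47), np.float64(-0.52)] at line vs front -0.7352552170913639 F [ 526.52607098 -234.41432976] L [ 514.20455511 -232.57800492]
```

{"name": "play_rows", "arguments": {
  "slide": [
    [3,-0.2,0],
    [6,-0.5,0],
    [9,-0.5,0],
    [12,-0.5,0.2],
    [12.5,-0.5,0.3]
  ],
  "turn": [0,0,0,0,0],
  "fingers": [0.2,0.2,0.2,0.2,0.2]
}}

```text
clock: 15.08
eef_pos: [489.8, -227.4, 45.8]
tool_rot: [3.136, -0.021, -0.207]
force: [0.4, 0.2, -0.4]
width: 38.1
```

{"name": "play_rows", "arguments": {
  "slide": [
    [0,0,0],
    [0,0,0]
  ],
  "turn": [0,0],
  "fingers": [0.2,0.2]
}}

```text
clock: 15.32
eef_pos: [489.7, -227.4, 45.8]
tool_rot: [3.136, -0.021, -0.207]
force: [-0.8, -1.5, -0.3]
width: 37.9
```

Run:
```python
from h import *
import pickle
go([490,-228,46],-0.205);print(ctrl.read_state()['qpos'].round(2))
p=vision.camera_params("wrist");im,d=vision.get_image("wrist");cv2.imwrite("pics/w14.png",im);pickle.dump((p,im,d),open("pics/w14.pkl","wb"))
cv2.imwrite("pics/w14c.png",cv2.resize(im[130:230,190:375],None,fx=4.3,fy=4.3,interpolation=cv2.INTER_CUBIC))
im,d=vision.get_image("side");cv2.imwrite("pics/s14c.png",cv2.resize(im[230:350,180:380],None,fx=4,fy=4,interpolation=cv2.INTER_CUBIC))
```

```text
slide [ 0.4  0.6 -0.2] turn -0.002 dist 1 rows 0.0 t 15.32 q7 -2.2 F [-0.8 -1.5 -0.3] w 37.9 tcp [ 489.7 -227.4   45.8] rot [ 3.136 -0.021 -0.207]
[ 0.77  0.82 -0.6   1.97  0.85  0.59 -2.2 ]
```

View pics/w14c.png

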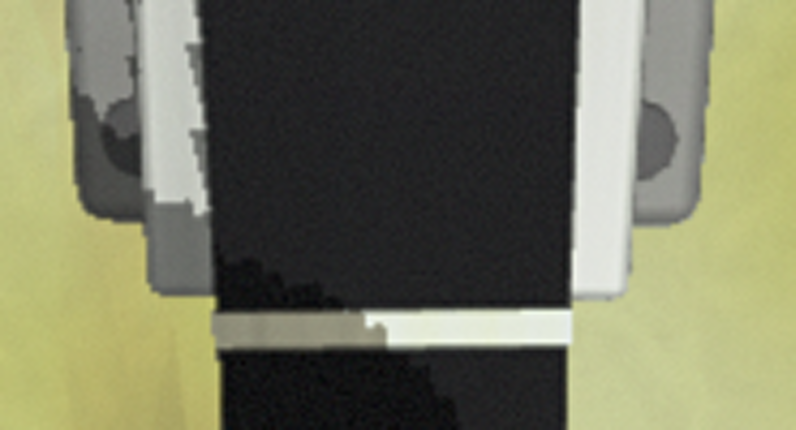

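View pics/s14c.png

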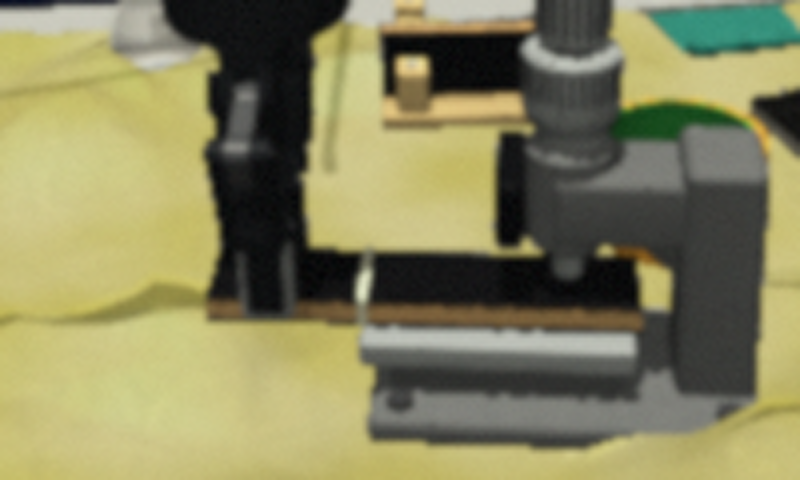

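Run:
```python
from rel import *
import pickle
p,im,d=pickle.load(open("pics/w14.pkl","rb"))
g=lambda x,y:(190+x/4.3-.4,130+y/4.3-.4)
for zt in (54,):rel(p,g,[(150,285),(139,5)],[(628,285),(641,5)],[(155,294),(620,298)],[(213,295),(204,5)],[(571.5,295),(579,5)],[(213,330),(571,328)],zt)
s=vision.camera_params("side");f=lambda x,y:(180+x/4-.4,230+y/4-.4)
print("side: line near bottom",plane(s,[f(361,323)],42.5),"edge near top",plane(s,[f(361,330)],40),"line near top", plane(s,[f(361,308)],54),"far",plane(s,[f(370,250)],54),"far corner", plane(s,[f(638,308),f(638,255)],54))
```

```text
table sides -0.2242 -0.1993 front -0.2173 | coupon sides -0.2181 -0.1921 line -0.2029
widths [58.71201487 57.88721019] [40.02646555 39.21463566]
line ahead of edge along -0.34171945093714623 front/table frame; coupon lateral vs table: [np.float64(-0.32), np.float64(-0.11)] at line vs front -0.4643169916240634 F [ 526.48133776 -234.24288845] L [ 526.05148468 -234.6270613 ]
side: line near bottom [[ 521.20268363 -254.32524985   42.5       ]] edge near top [[ 520.99451703 -255.63609416   40.        ]] line near top [[ 520.76322096 -260.645939     54.        ]] far [[ 529.51015961 -217.71132858   54.        ]] far corner [[ 631.4737276  -277.67922446   54.        ]
 [ 641.68097718 -239.20743969   54.        ]]
```

{"name": "play_rows", "arguments": {
  "slide": [
    [0.2,-0.3,1],
    [0.2,-0.3,1.7],
    [0.2,-0.3,2.2],
    [0.2,-0.3,2.2]
  ],
  "turn": [0.006,0.006,0.006,0.006],
  "fingers": [0.2,0.2,0.2,0.2]
}}

```text
clock: 15.92
eef_pos: [489.9, -227.1, 43.7]
tool_rot: [3.136, -0.021, -0.213]
force: [-0.0, -0.2, 2.0]
width: 38.3
```

{"name": "play_rows", "arguments": {
  "slide": [
    [0,0,0.3],
    [0,0,0.3],
    [0,0,0.3],
    [0,0,0.3],
    [0,0,0]
  ],
  "turn": [0,0,0,0,0],
  "fingers": [0.5,0.55,0.65,0.7,0.7]
}}

```text
clock: 16.55
eef_pos: [489.9, -227.1, 43.7]
tool_rot: [3.136, -0.021, -0.213]
force: [0.1, 0.6, -0.2]
width: 59.8
```

Run:
```python
from h import *
import pickle
go([490,-228,46],-0.205)
p=vision.camera_params("wrist");im,d=vision.get_image("wrist");cv2.imwrite("pics/w15.png",im);pickle.dump((p,im,d),open("pics/w15.pkl","wb"))
cv2.imwrite("pics/w15c.png",cv2.resize(im[130:230,190:375],None,fx=4.3,fy=4.3,interpolation=cv2.INTER_CUBIC))
im,d=vision.get_image("side");cv2.imwrite("pics/s15c.png",cv2.resize(im[230:350,180:380],None,fx=4,fy=4,interpolation=cv2.INTER_CUBIC))
```

```text
slide [ 0.3  0.9 -2.3] turn -0.008 dist 2 rows 0.0 t 16.55 q7 -2.2 F [ 0.1  0.6 -0.2] w 59.8 tcp [ 489.9 -227.1   43.7] rot [ 3.136 -0.021 -0.213]
```

View pics/w15c.png

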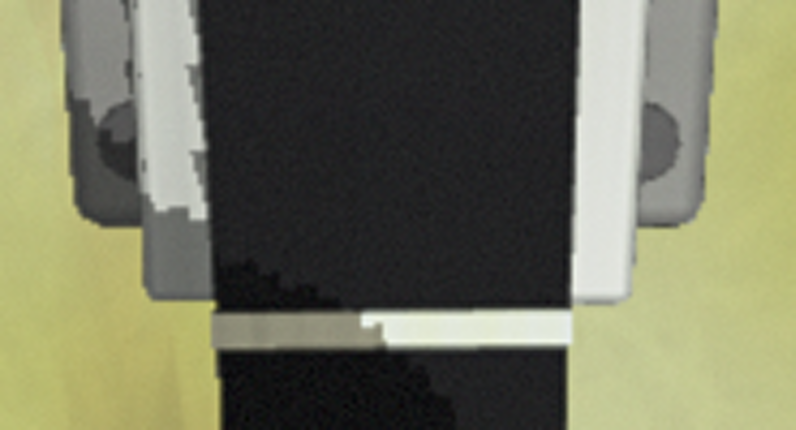

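View pics/s15c.png

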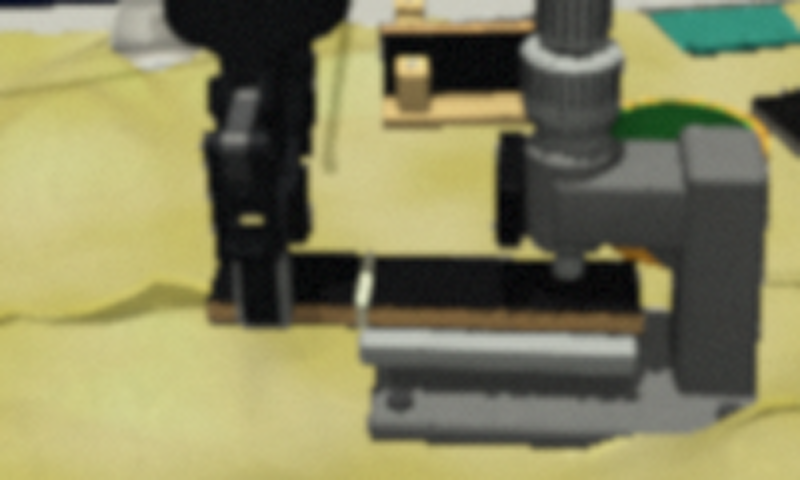

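View pics/w15.png

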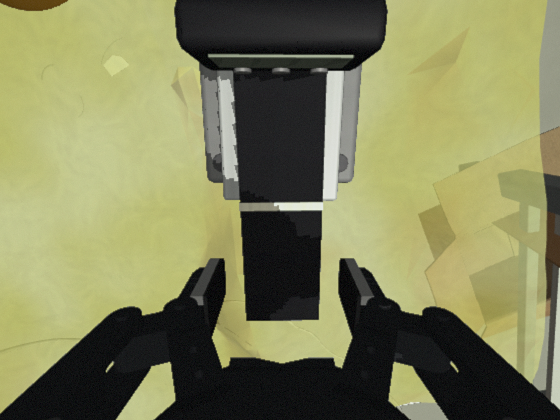

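Run:
```python
from rel import *
import pickle
p,im,d=pickle.load(open("pics/w15.pkl","rb"))
g=lambda x,y:(190+x/4.3-.4,130+y/4.3-.4)
rel(p,g,[(146,285),(136,5)],[(631,285),(643,5)],[(155,298),(620,301)],[(213,295),(203,5)],[(571.5,295),(579,5)],[(213,330),(571,328)],52)
go([490,-228,150],-0.205)
```

```text
table sides -0.2345 -0.2011 front -0.2211 | coupon sides -0.2207 -0.198 line -0.2088
widths [58.74606747 57.65310962] [40.00227861 39.29503592]
line ahead of edge along -0.4015249911537523 front/table frame; coupon lateral vs table: [np.float64(-0.4), np.float64(-0.12)] at line vs front -0.4662622070291024 F [ 526.76285528 -234.22410035] L [ 526.2740736  -234.59788537]
slide [   2.4    1.4 -106.2] turn -0.008 dist 106 rows 1.7 t 16.65 q7 -2.2 F [-0.5  0.1  0.9] w 60.0 tcp [ 490.  -227.1   43.8] rot [ 3.136 -0.021 -0.213]
```

{"name": "play_rows", "arguments": {
  "slide": [
    [-15,0,0],
    [-40,0,-10],
    [-50,0,-60],
    [-50,0,-120],
    [-50,0,-180]
  ],
  "turn": [0,0,0,0,0],
  "fingers": [0.7,0.7,0.7,0.7,0.7]
}}

```text
clock: 17.27
eef_pos: [437.2, -214.6, 224.4]
tool_rot: [3.136, -0.02, -0.212]
force: [0.2, -1.6, -0.5]
width: 60.1
```

{"name": "play_rows", "arguments": {
  "slide": [
    [0,0,-30],
    [0,0,-60],
    [0,0,-60],
    [0,0,-60],
    [0,0,-60]
  ],
  "turn": [-0.18,-0.36,-0.54,-0.72,-0.9],
  "fingers": [0.7,0.7,0.7,0.7,0.7]
}}

```text
clock: 17.9
eef_pos: [435.8, -214.1, 284.5]
tool_rot: [3.122, -0.008, 0.693]
force: [0.6, 0.3, -0.5]
width: 60.0
```

Run:
```python
from h import *
go([540,-243,280],-0.205);print(ctrl.read_state()['qpos'].round(2))
```

```text
slide [61.6 88.7  6.6] turn 0.898 dist 108 rows 1.7 t 17.9 q7 -1.11 F [ 0.6  0.3 -0.5] w 60.0 tcp [ 435.8 -214.1  284.5] rot [ 3.122 -0.008  0.693]
[ 1.18  0.54 -1.18  1.89  0.58  1.08 -1.11]
```

{"name": "play_rows", "arguments": {
  "slide": [
    [15,20,0],
    [30,45,0],
    [45,65,0],
    [61,88,0],
    [61,88,0]
  ],
  "turn": [-0.18,-0.36,-0.54,-0.72,-0.9],
  "fingers": [0.7,0.7,0.7,0.7,0.7]
}}

```text
clock: 18.52
eef_pos: [540.4, -242.9, 286.0]
tool_rot: [3.123, 0.009, 1.599]
force: [-0.5, 0.3, -0.7]
width: 59.8
```

Run:
```python
from h import *
go([609,-251,280],-0.205);print(ctrl.read_state()['qpos'].round(2))
```

```text
slide [-10.   68.2   7.4] turn 1.804 dist 69 rows 1.1 t 18.52 q7 -0.26 F [-0.5  0.3 -0.7] w 59.8 tcp [ 540.4 -242.9  286. ] rot [3.123 0.009 1.599]
[ 1.04  0.74 -1.21  1.62  0.73  1.28 -0.26]
```

{"name": "play_rows", "arguments": {
  "slide": [
    [-3,22,0],
    [-7,45,0],
    [-10,68,0],
    [-10,68,0],
    [-10,68,0]
  ],
  "turn": [-0.18,-0.36,-0.54,-0.72,-0.9],
  "fingers": [0.6,0.6,0.6,0.6,0.6]
}}

```text
clock: 19.15
eef_pos: [608.7, -250.8, 287.0]
tool_rot: [3.137, 0.019, 2.505]
force: [0.4, -0.6, 0.3]
width: 51.2
```

Run:
```python
from h import *
go([609,-251,280],-0.205);print(ctrl.read_state()['qpos'].round(2))
```

```text
slide [-0.2 -0.   7. ] turn 2.71 dist 7 rows 0.1 t 19.15 q7 0.64 F [ 0.4 -0.6  0.3] w 51.2 tcp [ 608.7 -250.8  287. ] rot [3.137 0.019 2.505]
[ 0.94  0.85 -1.23  1.42  0.81  1.4   0.64]
```

{"name": "play_rows", "arguments": {
  "slide": [
    [0,0,0],
    [0,0,0],
    [0,0,0],
    [0,0,0],
    [0,0,0]
  ],
  "turn": [-0.18,-0.36,-0.54,-0.72,-0.9],
  "fingers": [0.6,0.6,0.6,0.6,0.6]
}}

```text
clock: 19.77
eef_pos: [608.5, -250.8, 286.7]
tool_rot: [-3.129, 0.015, -2.872]
force: [0.2, 0.3, -0.3]
width: 51.6
```

{"name": "play_rows", "arguments": {
  "slide": [
    [0,0,0],
    [0,0,0],
    [0,0,0],
    [0,0,0],
    [0,0,0]
  ],
  "turn": [-0.18,-0.36,-0.54,-0.7,-0.7],
  "fingers": [0.6,0.6,0.6,0.6,0.6]
}}

```text
clock: 20.4
eef_pos: [608.4, -250.9, 286.5]
tool_rot: [-3.123, 0.003, -2.174]
force: [0.3, 0.4, -0.1]
width: 51.5
```

Run:
```python
from h import *
import pickle
p=vision.camera_params("wrist");im,d=vision.get_image("wrist");cv2.imwrite("pics/w16.png",im);pickle.dump((p,im,d),open("pics/w16.pkl","wb"))
go([609.3,-251.7,172],-2.18);print(ctrl.read_state()['qpos'].round(2))
```

```text
slide [  0.5   1.  114.6] turn 0.005 dist 115 rows 1.8 t 20.45 q7 2.24 F [-0.  -0.9 -1.3] w 50.7 tcp [ 608.4 -250.9  286.6] rot [-3.123e+00  3.000e-03 -2.175e+00]
[ 0.94  0.85 -1.24  1.42  0.81  1.41  2.24]
```

View pics/w16.png

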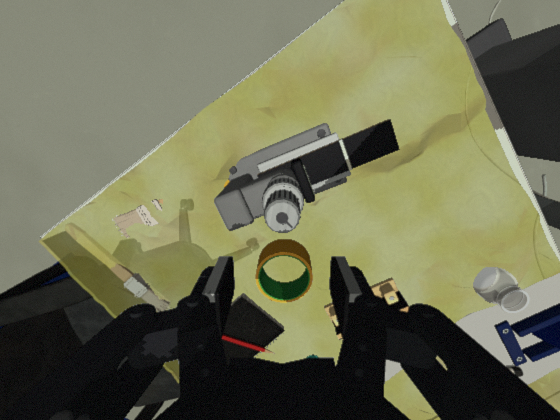

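Run:
```python
from h import *
import pickle
p,im,d=pickle.load(open("pics/w16.pkl","rb"))
print(plane(p,[(283,219),(283,215)],204).round(1))
cv2.imwrite("pics/w16c.png",cv2.resize(im[160:245,205:410],None,fx=3.9,fy=3.9,interpolation=cv2.INTER_CUBIC))
```

```text
[[ 608.8 -250.7  204. ]
 [ 606.8 -253.5  204. ]]
```

View pics/w16c.png

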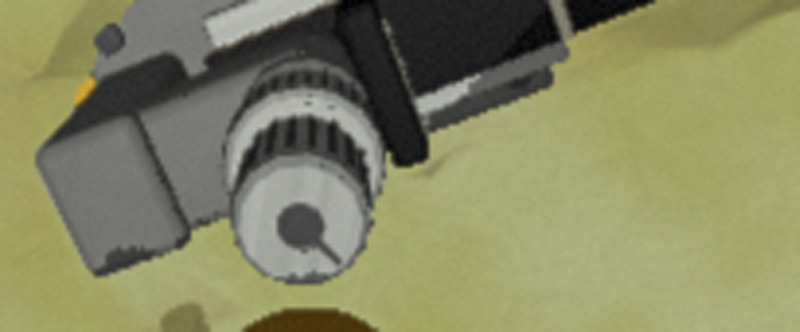

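{"name": "play_rows", "arguments": {
  "slide": [
    [0.8,1.5,30],
    [0.8,1.5,65],
    [0.8,1.5,95],
    [0.8,1.5,110],
    [0.8,1.5,114.5]
  ],
  "turn": [0,0,0,0,0],
  "fingers": [0.6,0.6,0.6,0.6,0.6]
}}

```text
clock: 21.08
eef_pos: [608.6, -251.6, 171.6]
tool_rot: [-3.123, 0.003, -2.176]
force: [0.3, -0.1, 0.3]
width: 51.6
```

Run:
```python
from h import *
go([608.7,-251.6,172],-2.175);print(ctrl.read_state()['qpos'].round(2))
im,d=vision.get_image("side");cv2.imwrite("pics/s17c.png",cv2.resize(im[150:350,180:400],None,fx=3,fy=3,interpolation=cv2.INTER_CUBIC))
p=vision.camera_params("wrist");im,d=vision.get_image("wrist");cv2.imwrite("pics/w17.png",im)
```

```text
slide [-0.  -0.1 -0.4] turn -0.001 dist 0 rows 0.0 t 21.07 q7 2.15 F [ 0.3 -0.1  0.3] w 51.6 tcp [ 608.6 -251.6  171.6] rot [-3.123e+00  3.000e-03 -2.176e+00]
[ 0.93  0.96 -1.16  1.55  0.93  1.23  2.15]
```

View pics/s17c.png

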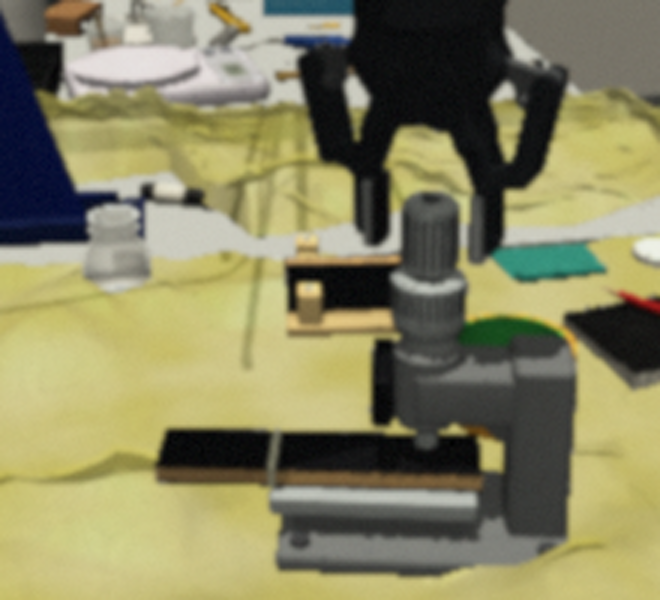

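View pics/w17.png

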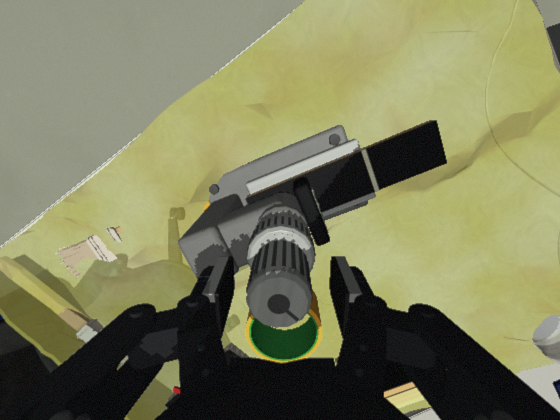

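{"name": "play_rows", "arguments": {
  "slide": [
    [0,0,0],
    [0,0,0],
    [0,0,0],
    [0,0,0],
    [0,0,0]
  ],
  "turn": [0,0,0,0,0],
  "fingers": [0.4,0.2,0.1,0.1,0.1]
}}

```text
clock: 21.8
eef_pos: [610.1, -251.6, 174.1]
tool_rot: [-3.12, 0.005, -2.176]
force: [1.0, 0.2, 6.7]
width: 28.1
```

{"name": "play_rows", "arguments": {
  "slide": [
    [0,0,0],
    [0,0,0],
    [0,0,0],
    [0,0,0],
    [0,0,0]
  ],
  "turn": [0.12,0.24,0.36,0.48,0.6],
  "fingers": [0.1,0.1,0.1,0.1,0.1]
}}

```text
clock: 22.42
eef_pos: [610.5, -252.2, 174.3]
tool_rot: [-3.125, 0.017, -2.781]
force: [2.6, -1.2, -1.3]
width: 28.2
```

Run:
```python
from h import *
go([608.7,-251.6,172],-2.175);s=ctrl.read_state();print(s['qpos'].round(2),s['torque'].round(3))
p=vision.camera_params("wrist");im,d=vision.get_image("wrist");cv2.imwrite("pics/w18.png",im)
```

```text
slide [1.5 1.2 2.2] turn -0.606 dist 3 rows 0.0 t 22.43 q7 1.61 F [ 2.6 -1.2 -1.3] w 28.2 tcp [ 610.5 -252.2  174.3] rot [-3.125  0.017 -2.781]
[ 0.89  0.9  -1.04  1.55  0.84  1.16  1.61] [-0.332 -0.162 -0.001]
```

View pics/w18.png

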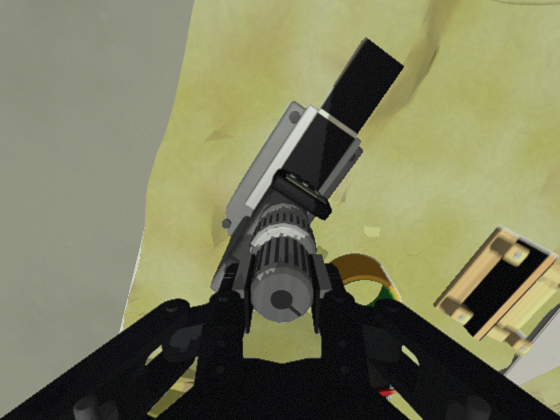

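{"name": "play_rows", "arguments": {
  "slide": [
    [0,0,0],
    [0,0,0],
    [0,0,0],
    [0,0,0],
    [0,0,0]
  ],
  "turn": [0.14,0.28,0.42,0.56,0.7],
  "fingers": [0.1,0.1,0.1,0.1,0.1]
}}

```text
clock: 23.1
eef_pos: [610.3, -253.1, 174.3]
tool_rot: [-3.138, 0.024, 2.797]
force: [2.9, -0.9, -2.3]
width: 28.1
```

Run:
```python
from h import *
go([608.7,-251.6,172],-2.175);s=ctrl.read_state();print(s['qpos'].round(2),s['torque'].round(3))
```

```text
slide [2.1 0.9 2.2] turn -1.311 dist 3 rows 0.1 t 23.1 q7 0.98 F [ 2.9 -0.9 -2.3] w 28.1 tcp [ 610.3 -253.1  174.3] rot [-3.138  0.024  2.797]
[ 0.82  0.84 -0.88  1.55  0.73  1.07  0.98] [-0.961  0.207  0.026]
```

{"name": "play_rows", "arguments": {
  "slide": [
    [0,0,0],
    [0,0,0],
    [0,0,0],
    [0,0,0],
    [0,0,0]
  ],
  "turn": [0.14,0.28,0.42,0.56,0.7],
  "fingers": [0.1,0.1,0.1,0.1,0.1]
}}

```text
clock: 23.72
eef_pos: [609.8, -253.6, 174.4]
tool_rot: [3.131, 0.021, 2.094]
force: [2.5, -0.6, 0.4]
width: 28.1
```

Run:
```python
from h import *
go([608.7,-251.6,172],-2.175);s=ctrl.read_state();print(s['qpos'].round(2),s['torque'].round(3))
im,d=vision.get_image("wrist");cv2.imwrite("pics/w19.png",im)
im,d=vision.get_image("side");cv2.imwrite("pics/s19c.png",cv2.resize(im[150:350,180:400],None,fx=3,fy=3,interpolation=cv2.INTER_CUBIC))
```

```text
slide [2.3 0.1 2.4] turn -2.014 dist 3 rows 0.1 t 23.73 q7 0.38 F [ 2.5 -0.6  0.4] w 28.1 tcp [ 609.8 -253.6  174.4] rot [3.131 0.021 2.094]
[ 0.75  0.79 -0.72  1.55  0.59  1.    0.38] [-0.664  0.858  0.061]
```

View pics/w19.png

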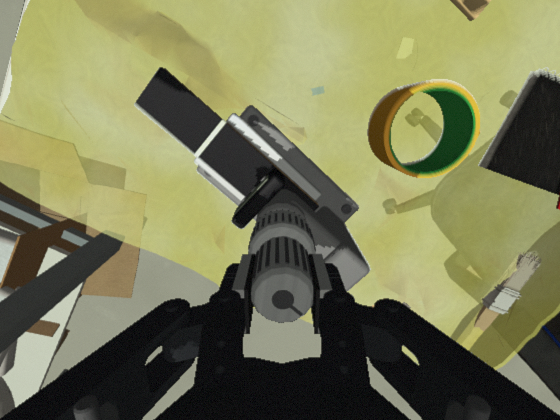

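View pics/s19c.png

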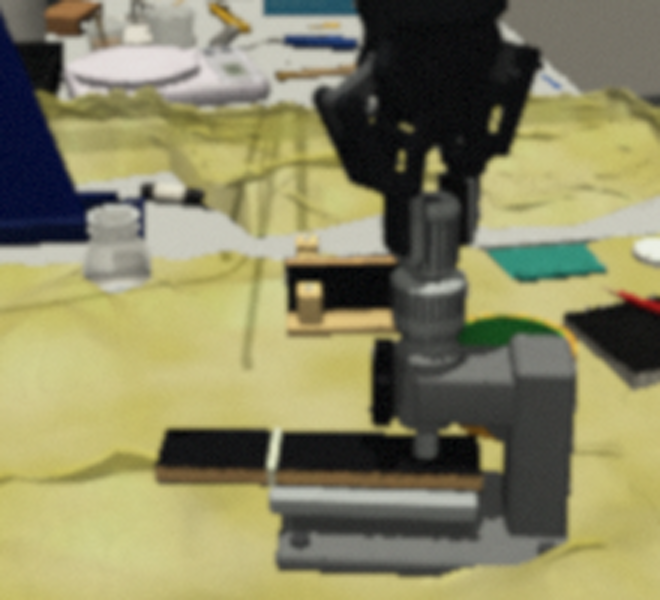

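{"name": "play_rows", "arguments": {
  "slide": [
    [0,0,0],
    [0,0,0],
    [0,0,0],
    [0,0,0],
    [0,0,0]
  ],
  "turn": [0.14,0.28,0.42,0.56,0.7],
  "fingers": [0.1,0.1,0.1,0.1,0.1]
}}

```text
clock: 24.45
eef_pos: [609.1, -253.5, 174.6]
tool_rot: [3.121, 0.01, 1.397]
force: [0.8, -0.2, 2.7]
width: 28.3
```

Run:
```python
from h import *
go([608.7,-251.6,172],-2.175);s=ctrl.read_state();print(s['qpos'].round(2),s['torque'].round(3))
```

```text
slide [ 1.9 -0.8  2.6] turn -2.711 dist 3 rows 0.1 t 24.45 q7 -0.2 F [ 0.8 -0.2  2.7] w 28.3 tcp [ 609.1 -253.5  174.6] rot [3.121 0.01  1.397]
[ 0.66  0.74 -0.54  1.56  0.45  0.94 -0.2 ] [0.004 1.328 0.046]
```

{"name": "play_rows", "arguments": {
  "slide": [
    [0,0,0],
    [0,0,0],
    [0,0,0],
    [0,0,0],
    [0,0,0]
  ],
  "turn": [0.14,0.28,0.42,0.56,0.7],
  "fingers": [0.1,0.1,0.1,0.1,0.1]
}}

```text
clock: 25.08
eef_pos: [608.5, -253.1, 174.6]
tool_rot: [3.122, -0.006, 0.697]
force: [1.4, -1.8, 2.1]
width: 28.1
```

Run:
```python
from h import *
go([608.7,-251.6,172],-2.175);s=ctrl.read_state();print(s['qpos'].round(2),s['torque'].round(3))
im,d=vision.get_image("wrist");cv2.imwrite("pics/w20.png",im)
```

```text
slide [ 1.  -1.1  2.6] turn 2.872 dist 3 rows 0.0 t 25.07 q7 -0.78 F [ 1.4 -1.8  2.1] w 28.1 tcp [ 608.5 -253.1  174.6] rot [ 3.122 -0.006  0.697]
[ 0.55  0.71 -0.35  1.56  0.3   0.9  -0.78] [0.632 0.949 0.013]
```

View pics/w20.png

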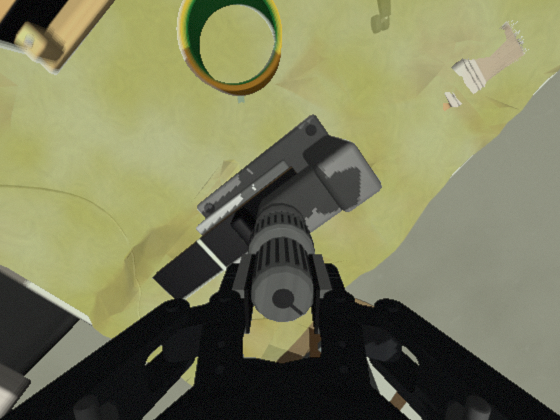

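{"name": "play_rows", "arguments": {
  "slide": [
    [0,0,0],
    [0,0,0],
    [0,0,0],
    [0,0,0],
    [0,0,0]
  ],
  "turn": [0.14,0.28,0.42,0.56,0.7],
  "fingers": [0.1,0.1,0.1,0.1,0.1]
}}

```text
clock: 25.75
eef_pos: [608.4, -252.4, 174.5]
tool_rot: [3.131, -0.017, -0.007]
force: [-0.3, -1.3, 2.4]
width: 28.2
```

{"name": "play_rows", "arguments": {
  "slide": [
    [0,0,0],
    [0,0,0],
    [0,0,0],
    [0,0,0],
    [0,0,0]
  ],
  "turn": [0.12,0.24,0.36,0.36,0.36],
  "fingers": [0.1,0.1,0.1,0.1,0.1]
}}

```text
clock: 26.38
eef_pos: [608.4, -252.1, 174.5]
tool_rot: [3.138, -0.019, -0.362]
force: [0.6, -0.5, 3.2]
width: 28.1
```

Run:
```python
from h import *
go([608.7,-251.6,172],-2.175);s=ctrl.read_state();print(s['qpos'].round(2),s['torque'].round(3))
im,d=vision.get_image("wrist");cv2.imwrite("pics/w21.png",im)
im,d=vision.get_image("side");cv2.imwrite("pics/s21c.png",cv2.resize(im[230:350,180:400],None,fx=3.6,fy=3.6,interpolation=cv2.INTER_CUBIC))
```

```text
slide [ 0.  -0.6  2.5] turn 1.813 dist 3 rows 0.0 t 26.38 q7 -1.63 F [ 0.6 -0.5  3.2] w 28.1 tcp [ 608.4 -252.1  174.5] rot [ 3.138 -0.019 -0.362]
[ 0.38  0.69 -0.06  1.57  0.06  0.87 -1.63] [0.248 0.264 0.069]
```

View pics/w21.png

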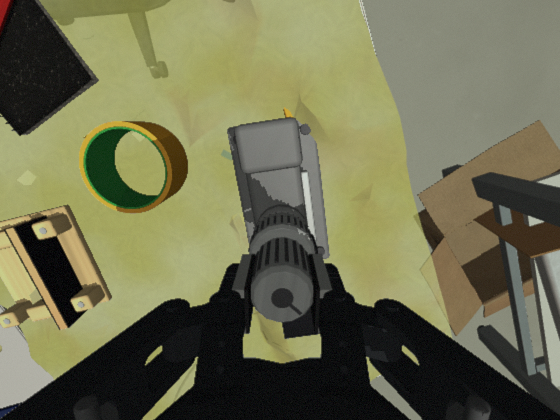

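View pics/s21c.png

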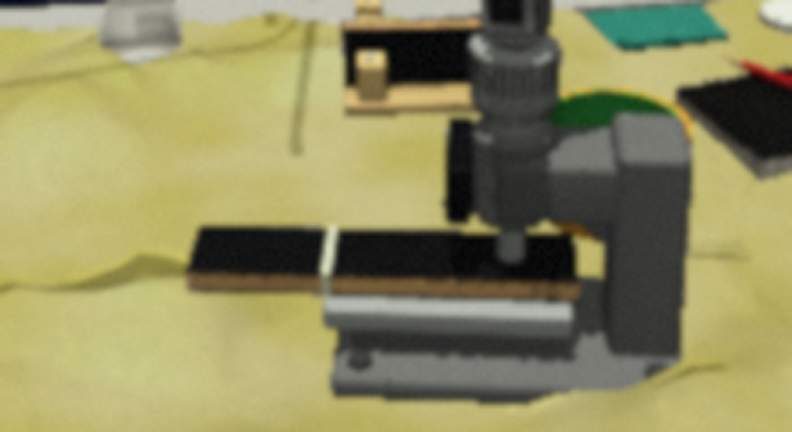

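{"name": "play_rows", "arguments": {
  "slide": [
    [0,0,0],
    [0,0,0],
    [0,0,0],
    [0,0,0],
    [0,0,-10]
  ],
  "turn": [0,0,0,0,0],
  "fingers": [0.3,0.5,0.7,0.7,0.7]
}}

```text
clock: 27.1
eef_pos: [607.7, -251.7, 184.0]
tool_rot: [3.138, -0.017, -0.364]
force: [0.0, 0.1, 0.8]
width: 59.5
```

{"name": "play_rows", "arguments": {
  "slide": [
    [0,0,-30],
    [0,0,-70],
    [0,0,-110],
    [-50,0,-110],
    [-90,0,-110]
  ],
  "turn": [0,0,0,0,0],
  "fingers": [0.7,0.7,0.7,0.7,0.7]
}}

```text
clock: 27.72
eef_pos: [520.9, -218.3, 293.7]
tool_rot: [3.138, -0.019, -0.364]
force: [-0.8, 0.1, 0.9]
width: 59.7
```

{"name": "play_rows", "arguments": {
  "slide": [
    [-50,0,0],
    [-100,0,0],
    [-140,0,0],
    [-140,0,0]
  ],
  "turn": [0,0,0,0],
  "fingers": [0.7,0.7,0.7,0.7]
}}

```text
clock: 28.22
eef_pos: [387.6, -167.7, 291.9]
tool_rot: [3.138, -0.019, -0.364]
force: [-0.1, -0.2, 0.4]
width: 59.6
```

Run:
```python
from h import *
import pickle
go([608.7,-251.6,172],-2.175)
p=vision.camera_params("wrist");im,d=vision.get_image("wrist");cv2.imwrite("pics/w22.png",im);pickle.dump((p,im,d),open("pics/w22.pkl","wb"))
im,d=vision.get_image("side");cv2.imwrite("pics/s22c.png",cv2.resize(im[200:350,180:380],None,fx=4,fy=4,interpolation=cv2.INTER_CUBIC))
im,d=vision.get_image("top");cv2.imwrite("pics/t22.png",cv2.resize(im[140:290,190:390],None,fx=4,fy=4,interpolation=cv2.INTER_CUBIC))
```

```text
slide [234.2  -0.7 124.3] turn 1.811 dist 265 rows 4.2 t 28.23 q7 -1.63 F [-0.1 -0.2  0.4] w 59.6 tcp [ 387.6 -167.7  291.9] rot [ 3.138 -0.019 -0.364]
```

View pics/w22.png

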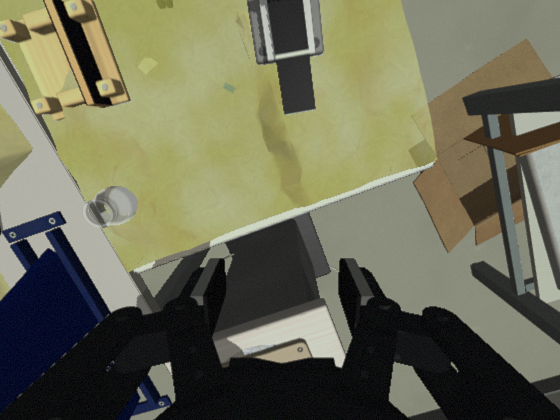

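View pics/s22c.png

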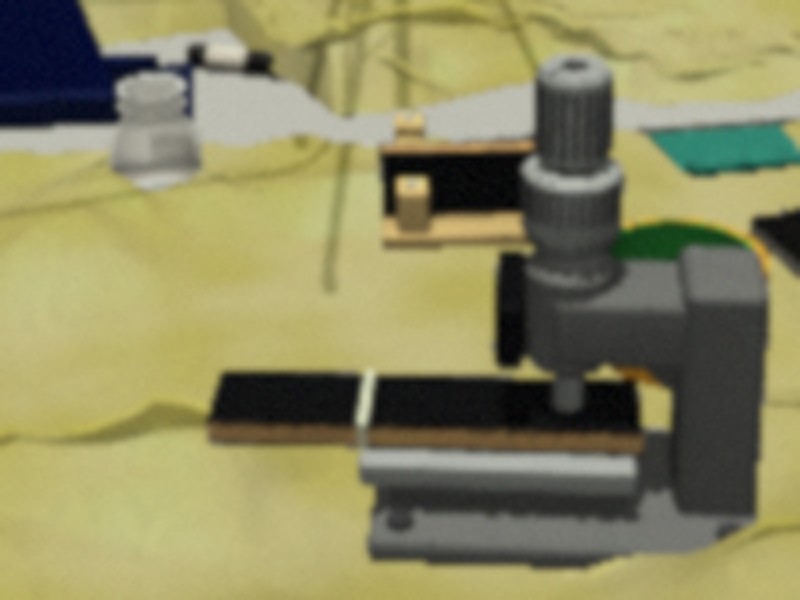

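View pics/t22.png

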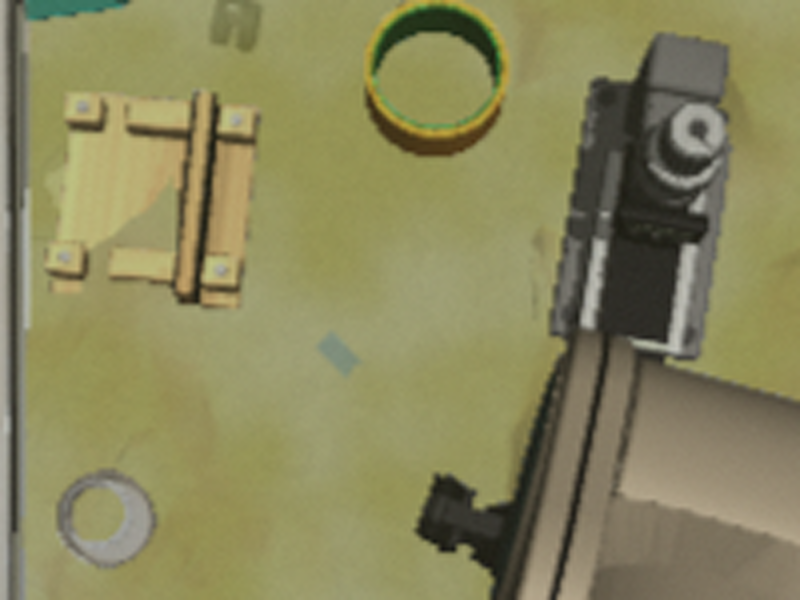

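Run:
```python
from cell import ctrl
print(ctrl.finish_job())
```

```text
the job is handed in; nothing more can be done
None
```

I gauged the long coupon and handed the job in at about 28 s, with the arm retracted and touching nothing. The hand-in gave no verdict.

- **Coupon placing:** I took it from the rack by its upper edge, stood it on the bench and tipped it flat. I then gripped it again across its width near the short end, slid it under the spindle longer part first, and let go. After release, the wrist camera put the white line about 0.4 mm short of the table's front edge and the coupon about 0.1 to 0.5 mm off centre. These figures are limited by the 2 mm calibration.
- **Squareness:** This was the one check that disagreed. The table's yaw measured -0.20 to -0.23 rad depending on the edge used, and the coupon's -0.20 to -0.22 rad, so it is square to within roughly 0.01 to 0.02 rad.
- **Ratchet:** I turned the top knob clockwise 4.47 rad in one grip, and its mark stayed fixed relative to the fingers. At most about 2.4 rad was needed to bring the spindle down, so the ratchet slipped at least about 2 rad, or six clicks. I worked this out from the angle turned, since the slip itself can't be read and the wrist torque was too unsteady to confirm it.
- **Final pictures:** The spindle is down on the coupon and the white line is still at the table edge. The short coupon is in the rack, and the tape and jar are where they were. I saw no contact with anything else, and the wrist force stayed low throughout (below 8 N in every reading).

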